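Load the two-tier compression-set fixture

ROBOT

A 7-joint arm with a two-finger parallel gripper is mounted at the origin on a cart in front of the work surface, level with it; the furniture and walls round the work are solid. World frame = base frame: x ahead of the robot, y to its left, z up, the work surface at z = 0. Lengths are in m, angles in rad, forces in N, time in s.
With the tool pointing down it reaches from about 0.425 to 0.95 m from the base axis. Payload 4.7 kg.
Tool frame: the origin (TCP) lies at the very end of the fingers, on their centre line; the grasp point (between the pads) lies 19 mm behind it; z points along the fingers, x is the direction in which the jaws open and shut, and the axes are right-handed (so a half turn about z gives the same grasp; the last joint's range is limited). The gripper opens to 87 mm and grips with 3 to 60 N. Pads are 19 mm wide; open, the fingers measure 117 mm over their backs; the gripper's body (75 mm by 190 mm) begins 51 mm behind the grasp point.
Start: joints at [1.315, 0.469, -0.049, 1.532, 0.024, 1.141, -0.082], TCP at [0.152, -0.658, 0.223] pointing down, gripper open.
Joint ranges: [-2.59, 2.59], [-0.33, 1.99], [-1.39, 1.29], [0.1, 2.45], [-1.04, 4.18], [0.21, 1.99], [-2.66, 2.66]. Speed limits (rad/s): [2.57, 2.57, 3.14, 3.14, 3.14, 3.14, 3.14].

INTERFACE

Orientations are given as a unit quaternion [x, y, z, w].
In Python, from station import env gives the robot as it stands.
- The arm moves only by the tool carry_out, never from a script. Its arguments are lists of equal length, an entry for each row: "linear": the shift along the tool's x, y, z normalised to -1 to 1, where 1 is 25 mm, a list of three; "yaw": the turn about the tool's z normalised to -1 to 1, where 1 is 4 degrees. A call has 1 to 8 rows; each row shifts and turns the commanded pose from where the row before left it, along the tool's axes as they then stand; what a row does not reach is not made up. A row lasts 1/12 s, in which the tool goes at most 41.7 mm and 7.16 degrees, less where a joint would pass 70% of its speed; a pose out of reach is approached as far as the arm can. A call with a number of a shift or a turn outside -1 to 1 is refused whole. A call with a gripper value outside its range is refused whole. "hand" is the opening in per cent of the stroke, from 0 (shut) to 100 (fully open), set as the call begins (left out, the last holds). The fingers move at their own pace and stop on an object; the grip force is fixed at half the most. Time passes only in rows, so rows that do not move let the fingers close. It gives the time, the measured TCP pose, the force and the opening at its end, in the units of the state.
- env.sense(): the state, without advancing time (a new reading comes with each control period).
- env.grab_frame(name): name is "scene" or "top"; returns a dict with "frame" (420x560x3 uint8, blue, green, red), "fovy" (degrees; the focal length in pixels is half the picture's height over the tangent of half this angle, whatever the lens; pixels are square), "cx", "cy" (the principal point, pixels), "T" (4x4, takes a point from camera to world coordinates). Camera axes: x right, y up, looking along -z (the intrinsics and any distortion apply to the point x, -y, -z); pixel columns grow to the right and rows downward; lengths in m; the calibration is good to about 2 mm. A picture is of the moment at which its call begins. There is no depth.
- env.job_done(): hands the job in, once; it reports no verdict.
The state is a dict: "time": time; "qpos": joint angles; "joint_velocities": joint speeds; "joint_torque": joint torques, N m; "eef_pos": TCP position; "ee_rot": TCP orientation; "contact_force": force on the tool from outside, world axes, zero at the start; "moment": the same for the moment, N m; "grip_width": opening from 0.0 (shut) to 1.0 (fully open).
Only numpy, scipy, OpenCV 4.12 (cv2) and the standard library are available. Lean on these libraries where they do the work, as an engineer would, in place of code of your own. Each camera call takes 0.05 s, during which the arm holds its last target.

TASK

Load the compression-set fixture: lay the yellow rubber disc on its steel base, centred in the scribed circle between the two studs; fit the bright steel plate (wide holes) over both studs so that it lies flat on the disc; centre the blue disc in that plate's circle; and close the stack with the black plate (narrow holes), again over both studs and flat. Set every part down gently in that order, without dropping it, and leave the fixture ready for its nuts, which are run down later. Do not disturb the green and red discs or the instruments lying around.

Things in the scene. Friction and masses are not known exactly. Their poses are not given: they have to be found in the camera images.
- fixture: Fixed steel base plate, 80 (x) x 190 (y) mm, top face 14 mm above the origin (centre of underside, on the table), with a scribed 54 mm circle. Upright studs at y = -58 and +58 mm, stepped; above the top face: 24 mm brass collar to 12 mm, 15 mm diameter to 34 mm, 8 mm thread with pointed end to 66 mm. The discs are thicker than the tiers: loaded, the plates rest on the discs, clear of the steps.
- middle_plate: Middle pressure plate, bright bare steel, 62 (x) x 150 (y) x 10 (z) mm, about 0.5 kg, lying flat; two through holes of 19 mm diameter at y = -58 and +58 mm, and a scribed 54 mm circle round the middle of its upper face. Origin at the centre of its underside, y along its length; grasp across the 62 mm width. Either way round fits.
- top_plate: Top pressure plate, black steel, 62 (x) x 150 (y) x 10 (z) mm, about 0.5 kg, lying flat; two through holes of 12 mm diameter at y = -58 and +58 mm (too narrow for the studs' 15 mm middle part), and a light 54 mm circle. Origin at the centre of its underside, y along its length; grasp across the 62 mm width. Either way round fits.
- yellow_disc: Yellow rubber disc, 40 mm diameter, 16 mm high, 40 g, stiff; origin at the centre of its underside, z up. Goes on the fixture's base.
- blue_disc: Blue rubber disc, 40 mm diameter, 16 mm high, 40 g, stiff; origin at the centre of its underside, z up. Goes between the two plates.
- green_disc: Green rubber disc of the same size, not for this run: leave it.
- red_disc: Red rubber disc of the same size, not for this run: leave it.
- thickness_gauge: Black hand-held thickness gauge with red keys, 127 (x) x 68 (y) x 29 mm, lying between robot and fixture: leave it. Origin at the centre of its underside.
- durometer: Round dial hardness tester with a grey foot, 98 (x) x 59 (y) x 25 mm, lying on its back in front of the fixture: leave it. Origin at the centre of its underside.
- step_wedge: Small steel step block, 20 (x) x 80 (y) x 22 mm, lying at the right: leave it. Origin at the centre of its underside.
There are look-alikes about, which are no part of the job. Several things have the shape of the blue_disc; the one meant has the colours described above.

How it is judged:
On the way, in this order (a step that is already met when the one before it is completed fails the run):
1. the yellow disc lies on the base, centred in the scribed circle (horizontal distance between yellow_disc and fixture below 0.008 m and z of yellow_disc in the frame of fixture between 0.011 and 0.017 m and angle between yellow_disc's own z axis and vertical below 0.06 rad), for 0.2 s.
2. the bright plate lies over both studs, flat on the yellow disc (all of step 1 and horizontal distance between middle_plate and fixture below 0.006 m and z of middle_plate in the frame of fixture between 0.027 and 0.033 m and angle between middle_plate's own z axis and vertical below 0.05 rad and angle between the y axis of middle_plate and the y axis of fixture, either way round below 0.1 rad), for 0.2 s.
3. the blue disc lies centred on the bright plate (all of step 2 and horizontal distance between blue_disc and fixture below 0.008 m and z of blue_disc in the frame of fixture between 0.037 and 0.043 m and angle between blue_disc's own z axis and vertical below 0.06 rad), for 0.2 s.
4. the black plate lies over both studs, flat on the blue disc (all of step 3 and horizontal distance between top_plate and fixture below 0.006 m and z of top_plate in the frame of fixture between 0.053 and 0.059 m and angle between top_plate's own z axis and vertical below 0.05 rad and angle between the y axis of top_plate and the y axis of fixture, either way round below 0.1 rad), for 0.2 s.
At the end, for the whole second after the job is handed in: From below: yellow disc, bright plate, blue disc, black plate. Discs within 8 mm of the fixture's axis; plates over both studs, within 6 mm and 0.1 rad of it, flat within 0.05 rad; heights within 3 mm of resting on one another; released and at rest (all of step 4 and linear speed of each of yellow_disc, middle_plate, blue_disc, top_plate below 0.01 m/s); the robot touches nothing.
It fails at once if a part is dropped onto its place (falls faster than 0.5 m/s between the studs) ((linear speed of yellow_disc above 0.5 m/s and horizontal distance between yellow_disc and fixture below 0.03 m and z of yellow_disc in the frame of fixture below 0.055 m) or (linear speed of middle_plate above 0.5 m/s and horizontal distance between middle_plate and fixture below 0.03 m and z of middle_plate in the frame of fixture below 0.075 m) or (linear speed of blue_disc above 0.5 m/s and horizontal distance between blue_disc and fixture below 0.03 m and z of blue_disc in the frame of fixture below 0.075 m) or (linear speed of top_plate above 0.5 m/s and horizontal distance between top_plate and fixture below 0.03 m and z of top_plate in the frame of fixture below 0.078 m)).
It fails at once if the green or the red disc is shifted by more than 15 mm (distance of any of green_disc, red_disc from where it was at the start of the episode above 0.015 m).
It fails at once if the thickness gauge, the dial tester or the step block is shifted by more than 15 mm (distance of any of thickness_gauge, durometer, step_wedge from where it was at the start of the episode above 0.015 m).
It also fails if it takes over 125 s, if anything falls off the work surface, if the arm or the gripper's body presses on something with over 40 N, if the wrist force passes 120 N, or if a joint passes its speed limit or range.

## Working session

There is one attempt and no reset: what is moved stays moved. The work goes in short steps, Python scripts to look and compute and a tool call to move; the robot and the scene stay as the last step left them, time stands still between calls to the robot, and variables do not carry over. Pictures are saved under pics/ and viewed, and the job is handed in when it is done.

Besides the shell and the picture viewer there is one more tool, called by a JSON object that holds its "op" and its "data", one argument or row to a line. carry_out: Moves the arm, as the interface text tells. Scaled input: -1 to 1 covers 25 mm each way for a shift and 4 degrees each way for a turn. Its arguments: {"type":"object","properties":{"linear":{"type":"array","items":{"type":"array","items":{"type":"number"}}},"yaw":{"type":"array","items":{"type":"number"}},"hand":{"type":"number"}},"required":["linear","yaw"]}

```bash
ls; mkdir -p pics; python3 - <<'E'
from station import env
import cv2,numpy as np
s=env.sense(); print({k:np.round(v,3) for k,v in s.items()})
for n in ("scene","top"):
    f=env.grab_frame(n); cv2.imwrite(f"pics/{n}0.png",f["frame"]); print(n,{k:(np.round(v,4).tolist()) for k,v in f.items() if k!="frame"})
E
```

```text
pics
{'time': np.float64(0.0), 'qpos': array([ 1.315,  0.469, -0.049,  1.534,  0.024,  1.141, -0.082]), 'joint_velocities': array([ 0.   ,  0.   ,  0.001, -0.001, -0.002,  0.002,  0.   ]), 'joint_torque': array([-1.0000e-03, -5.0799e+01, -8.1000e-02, -2.3615e+01, -6.1000e-02,
        3.8000e-02,  0.0000e+00]), 'eef_pos': array([ 0.152, -0.657,  0.221]), 'ee_rot': array([ 0.783, -0.623, -0.001, -0.001]), 'contact_force': array([-0.379, -0.322, -0.764]), 'moment': array([-0.065, -0.024,  0.031]), 'grip_width': np.float64(1.002)}
scene {'fovy': 46.5801, 'cx': 279.0379, 'cy': 214.4499, 'T': [[-0.7368, 0.3427, -0.5828, -0.3243], [-0.6761, -0.3812, 0.6306, 0.8949], [-0.006, 0.8586, 0.5126, 0.7876], [0.0, 0.0, 0.0, 1.0]]}
top {'fovy': 56.2576, 'cx': 276.1929, 'cy': 211.5524, 'T': [[-0.0111, 0.9928, -0.1195, 0.4367], [-0.9999, -0.0103, 0.0074, -0.0246], [0.0061, 0.1196, 0.9928, 0.9935], [0.0, 0.0, 0.0, 1.0]]}
```

View pics/top0.png

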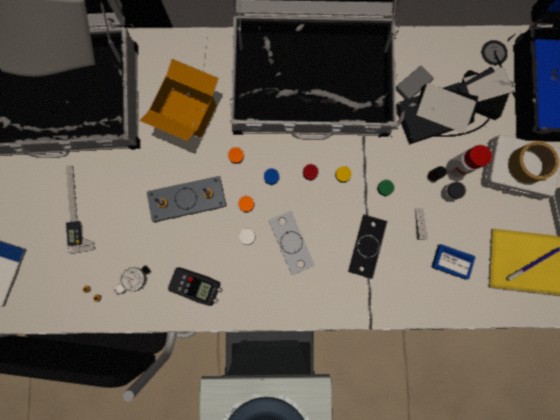

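View pics/scene0.png

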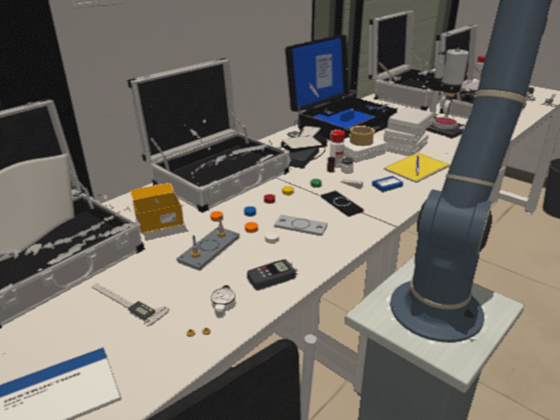

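```bash
cat > h.py <<'E'
import cv2,numpy as np
from station import env
def avg(n,k=4):
    fs=[env.grab_frame(n) for _ in range(k)]
    f=dict(fs[0]); f["frame"]=np.mean([a["frame"].astype(np.float32) for a in fs],0).clip(0,255).astype(np.uint8); return f
def foc(f): return 210/np.tan(np.radians(f["fovy"])/2)
def ray(f,u,v):
    F=foc(f); d=np.array([(u-f["cx"])/F,-(v-f["cy"])/F,-1.]); T=np.array(f["T"]); return T[:3,3],T[:3,:3]@d
def onz(f,u,v,z):
    o,d=ray(f,u,v); return o+d*(z-o[2])/d[2]
def proj(f,p):
    T=np.array(f["T"]); c=T[:3,:3].T@(np.array(p)-T[:3,3]); F=foc(f); return np.array([f["cx"]+F*c[0]/-c[2], f["cy"]-F*c[1]/-c[2]])
def crop(f,x0,y0,x1,y1,name,s):
    cv2.imwrite(name,cv2.resize(f["frame"][y0:y1,x0:x1],None,fx=s,fy=s,interpolation=cv2.INTER_CUBIC))
E
python3 - <<'E'
from h import *
import pickle
f=avg("top",6); g=avg("scene",6); pickle.dump((f,g),open("f0.pkl","wb")); print(f.keys())
crop(f,135,140,335,290,"pics/t1.png",4); crop(f,220,140,420,290,"pics/t2.png",4); crop(g,170,165,370,315,"pics/s1.png",4)
E
```

```text
dict_keys(['frame', 'fovy', 'cx', 'cy', 'T'])
```

View pics/t1.png

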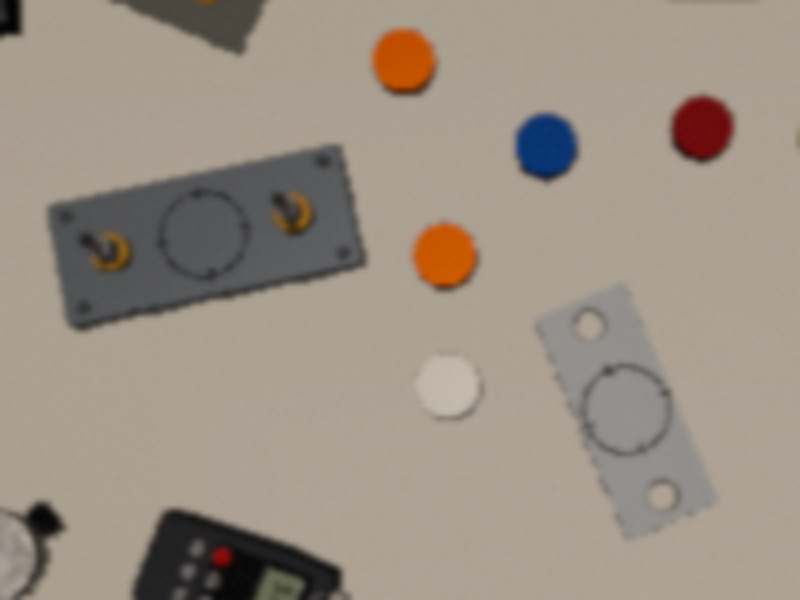

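View pics/t2.png

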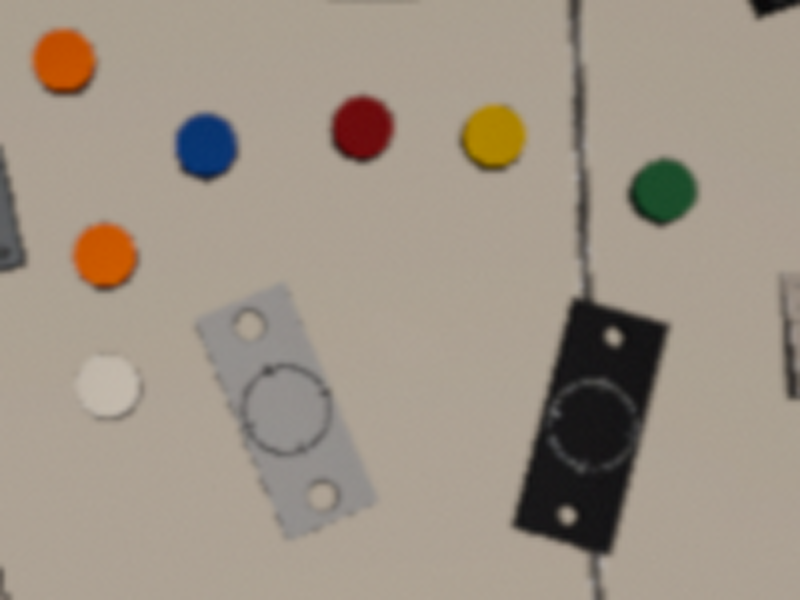

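View pics/s1.png

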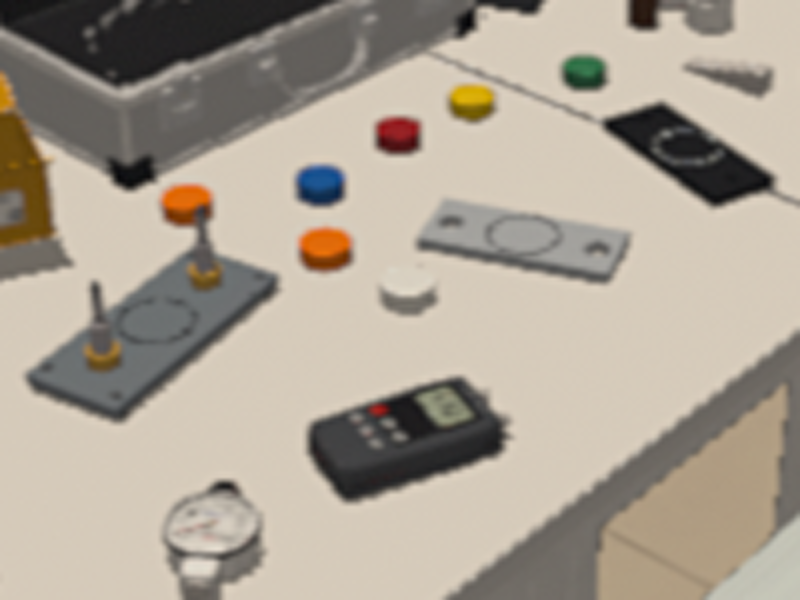

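```bash
cat > m.py <<'E'
from h import *
def circ_blob(f,box,fn):
    x0,y0,x1,y1=box; S=4
    im=cv2.resize(f["frame"][y0:y1,x0:x1],None,fx=S,fy=S,interpolation=cv2.INTER_CUBIC)
    m=fn(im).astype(np.uint8)*255
    cs,_=cv2.findContours(m,cv2.RETR_EXTERNAL,cv2.CHAIN_APPROX_NONE)
    out=[]
    for c in cs:
        a=cv2.contourArea(c)
        if a<60: continue
        out.append((a/S/S,c))
    conv=lambda p:((np.array(p)+.5)/S-.5)+np.array([x0,y0])
    return sorted(out,key=lambda t:-t[0]),conv
def hsv(im): return cv2.cvtColor(im,cv2.COLOR_BGR2HSV).astype(int)
E
python3 - <<'E'
from m import *
import pickle
f,g=pickle.load(open("f0.pkl","rb"))
for n,b in dict(yellow=(328,160,358,190),blue=(257,162,287,192),red=(296,157,326,187),green=(371,172,401,202),or1=(222,141,250,169),or2=(232,190,260,218)).items():
    r,cv=circ_blob(f,b,lambda im:(hsv(im)[...,1]>115)&(hsv(im)[...,2]>50))
    a,c=r[0]; e=cv2.fitEllipse(c); p=cv(e[0]); print(n,np.round(p,2),np.round(np.array(e[1])/4,1),onz(f,*p,.016).round(4))
# scene yellow/blue
for n,b in dict(yellow=(278,180,298,200),blue=(240,203,262,220)).items():
    r,cv=circ_blob(g,b,lambda im:(hsv(im)[...,1]>115)&(hsv(im)[...,2]>50))
    a,c=r[0]; m=cv2.moments(c); p=cv((m["m10"]/m["m00"],m["m01"]/m["m00"])); print("scene",n,p.round(2),onz(g,*p,.010).round(4))
# black plate
r,cv=circ_blob(f,(340,208,392,284),lambda im:im.max(2)<75)
a,c=r[0]; rc=cv2.minAreaRect(c); print("black",a,cv(rc[0]),np.array(rc[1])/4,rc[2]); 
print([onz(f,*cv(q),.010).round(4) for q in cv2.boxPoints(rc)], onz(f,*cv(rc[0]),.010))
# fixture
r,cv=circ_blob(f,(140,170,235,228),lambda im:(hsv(im)[...,0]>80)&(hsv(im)[...,0]<130)&(hsv(im)[...,1]>25)&(im.max(2)<150))
a,c=r[0]; rc=cv2.minAreaRect(c); print("fix",a,cv(rc[0]),np.array(rc[1])/4,rc[2],[onz(f,*cv(q),.014).round(4) for q in cv2.boxPoints(rc)],onz(f,*cv(rc[0]),.014))
# bright plate
r,cv=circ_blob(f,(264,206,320,280),lambda im:(im[...,2].astype(int)-im[...,0]<14))
a,c=r[0]; rc=cv2.minAreaRect(c); print("bright",a,cv(rc[0]),np.array(rc[1])/4,rc[2],[onz(f,*cv(q),.010).round(4) for q in cv2.boxPoints(rc)],onz(f,*cv(rc[0]),.010))
E
```

```text
yellow [343.03 173.7 ] [15.7 16.3] [ 0.6494 -0.2026  0.016 ]
blue [271.04 176.06] [14.2 15.1] [ 0.6451 -0.0198  0.016 ]
red [310.15 171.53] [14.7 15.4] [ 0.6558 -0.1192  0.016 ]
green [385.5  187.33] [13.7 14. ] [ 0.6133 -0.3091  0.016 ]
or1 [235.5 154.8] [15.7 16.3] [0.7012 0.0702 0.016 ]
or2 [245.75 203.44] [15.9 16.3] [0.5757 0.0443 0.016 ]
scene yellow [287.46 189.91] [ 0.6484 -0.2005  0.01  ]
scene blue [249.67 210.67] [ 0.6443 -0.0169  0.01  ]
black 1432.5 [367.20085144 245.86231995] [24.87848091 61.65740204] 14.470293045043945
[array([ 0.4009, -0.2068,  0.01  ]), array([ 0.5494, -0.2507,  0.01  ]), array([ 0.533 , -0.3109,  0.01  ]), array([ 0.385, -0.266,  0.01 ])] [ 0.46640019 -0.2584138   0.01      ]Traceback (most recent call last):
  File "<stdin>", line 17, in <module>
IndexError: list index out of range
```

```bash
python3 - <<'E'
from m import *
import pickle
f,g=pickle.load(open("f0.pkl","rb")); F=f["frame"]
print("fix",F[205,172],"table",F[225,210],"bright",F[235,285],"hole",F[220,282],"bhole",F[223,373],"brass",F[203,163],F[193,209],"line",F[248,285:300].tolist())
S=4
def rep(name,box,fn,z,n,lo=3,hi=1e9):
    r,cv=circ_blob(f,box,fn)
    for a,c in r[:n]:
        if not lo<a<hi: continue
        m=cv2.moments(c); p=cv((m["m10"]/m["m00"],m["m01"]/m["m00"])); e=cv2.fitEllipse(c); q=cv(e[0])
        print(name,round(a,1),p.round(2),q.round(2),(np.array(e[1])/4).round(1),onz(f,*p,z).round(4),onz(f,*q,z).round(4))
rep("bhole",(340,208,392,284),lambda im:im.max(2)>110,.0100,8,3,60)
rep("brass",(140,170,235,228),lambda im:(hsv(im)[...,1]>110)&(im[...,2]>90),.026,4)
ii=lambda im:im.astype(int)
im=F[170:228,140:235]
r,cv=circ_blob(f,(140,170,235,228),lambda im:(ii(im)[...,2]-ii(im)[...,0]<10)|(hsv(im)[...,1]>110)); a,c=r[0]; rc=cv2.minAreaRect(c); print("fix",a,cv(rc[0]),np.array(rc[1])/4,rc[2],[onz(f,*cv(q),.014).round(4).tolist() for q in cv2.boxPoints(rc)],onz(f,*cv(rc[0]),.014))
r,cv=circ_blob(f,(264,206,320,280),lambda im:(ii(im)[...,2]-ii(im)[...,0]<12)); a,c=r[0]; rc=cv2.minAreaRect(c); print("bright",a,cv(rc[0]),np.array(rc[1])/4,rc[2],[onz(f,*cv(q),.01).round(4).tolist() for q in cv2.boxPoints(rc)],onz(f,*cv(rc[0]),.01))
E
```

```text
fix [86 86 83] table [146 161 171] bright [139 141 146] hole [147 162 173] bhole [132 146 155] brass [39 46 56] [44 55 67] line [[142, 144, 146], [142, 144, 146], [141, 143, 146], [142, 144, 147], [142, 145, 147], [141, 144, 147], [140, 143, 147], [141, 144, 147], [142, 145, 148], [142, 144, 148], [142, 145, 147], [141, 144, 147], [139, 142, 145], [134, 136, 138], [119, 121, 124]]
bhole 9.2 [361.42 268.38] [361.42 268.38] [3.2 3.7] [ 0.4109 -0.2419  0.01  ] [ 0.4109 -0.2419  0.01  ]
bhole 9.1 [372.87 223.78] [372.87 223.79] [3.1 3.8] [ 0.5216 -0.2749  0.01  ] [ 0.5216 -0.2749  0.01  ]
brass 28.8 [163.5  202.67] [162.08 202.45] [8.2 9. ] [0.5783 0.2478 0.026 ] [0.5789 0.2513 0.026 ]
brass 21.0 [210.42 192.25] [210.18 192.21] [4.4 8.5] [0.6033 0.1316 0.026 ] [0.6035 0.1322 0.026 ]
brass 6.8 [204.67 195.  ] [204.68 195.01] [1.9 4.6] [0.5965 0.1459 0.026 ] [0.5965 0.1458 0.026 ]
fix 2314.71875 [185.79146194 198.77682686] [31.5865097 75.7971344] 77.90524291992188 [[0.6096, 0.2973, 0.014], [0.6485, 0.1108, 0.014], [0.5693, 0.0937, 0.014], [0.5311, 0.2786, 0.014]] [0.58938493 0.19534968 0.014     ]
bright 1399.875 [290.92240906 242.44396973] [59.64595413 24.65278816] 66.80140686035156 [[0.5342, -0.0107, 0.01], [0.5582, -0.0681, 0.01], [0.4205, -0.1243, 0.01], [0.3973, -0.0677, 0.01]] [ 0.47698752 -0.06788122  0.01      ]
```

```bash
cat >> m.py <<'E'
def ring(f,c,z,r_mm,light=False,box=26,name=None):
    """scribed circle: blackhat/tophat weight, fit ellipse through per-angle peaks, then to world at z"""
    S=4;x0,y0=int(c[0])-box,int(c[1])-box
    im=cv2.resize(cv2.cvtColor(f["frame"][y0:y0+2*box,x0:x0+2*box],cv2.COLOR_BGR2GRAY),None,fx=S,fy=S,interpolation=cv2.INTER_CUBIC)
    k=cv2.getStructuringElement(cv2.MORPH_ELLIPSE,(15,15))
    h=cv2.morphologyEx(im,cv2.MORPH_TOPHAT if light else cv2.MORPH_BLACKHAT,k).astype(float)
    h=cv2.GaussianBlur(h,(0,0),2)
    cc=np.array(c,float)
    for it in range(4):
        C=onz(f,*cc,z); pts=[]
        for t in np.linspace(0,2*np.pi,72,endpoint=False):
            best=[]
            for r in np.arange(r_mm-5,r_mm+5.01,.25):
                p=proj(f,C+np.array([np.cos(t),np.sin(t),0])*r/1000)
                q=((p-[x0,y0])+.5)*S-.5; i,j=np.round(q).astype(int)
                best.append((h[j,i],*p))
            b=max(best); 
            if b[0]>4: pts.append(onz(f,b[1],b[2],z)[:2])
        P=np.array(pts); 
        keep=np.ones(len(P),bool)
        for _ in range(3):
            A=np.c_[2*P[keep],np.ones(keep.sum())]; s=np.linalg.lstsq(A,(P[keep]**2).sum(1),rcond=None)[0]
            R=np.sqrt(s[2]+s[0]**2+s[1]**2); res=np.abs(np.hypot(*(P-s[:2]).T)-R); keep=res<max(.0012,1.5*np.median(res))
        cc=proj(f,[s[0],s[1],z])
    return s[:2],R,res[keep].std(),keep.sum(),cc
E
python3 - <<'E'
from m import *
import pickle
f,g=pickle.load(open("f0.pkl","rb"))
for n,c,z,l in (("fix",(185.9,198.7),.014,0),("bright",(291.6,242),.01,0),("black",(367.3,246),.01,1)): print(n,*ring(f,c,z,27,l))
for n,c,z,l in (("fix",(209.5,245.5),.014,0),("bright",(301,223.5),.01,0),("black",(341.5,201.5),.01,1)): print("scene",n,*ring(g,c,z,27,l))
for z in (.01,.005): print(onz(f,*((np.array([361.42+372.87,268.38+223.78]))/2),z))
# bright holes
F=cv2.cvtColor(f["frame"],cv2.COLOR_BGR2GRAY)
ii=lambda im:im.astype(int)
for b in ((274,212,290,230),(293,254,309,271)):
    r,cv=circ_blob(f,b,lambda im:(ii(im)[...,2]-ii(im)[...,0]>16))
    for a,c in r[:4]:
        m=cv2.moments(c); p=cv((m["m10"]/m["m00"],m["m01"]/m["m00"])); print(a,p,onz(f,*p,.005))
E
```

```text
fix [0.5911119  0.19603059] 0.026763798847887585 0.0002488987716551757 70 [185.53192516 198.10143536]
bright [ 0.47815536 -0.06856597] 0.026849986727170018 0.0002320926925314766 72 [291.18903487 241.97268601]
black [ 0.46646134 -0.26005367] 0.026896175053256085 0.00023424254092818903 59 [367.85489627 245.83061429]
scene fix [0.5898183  0.19737162] 0.026513407128006365 0.00030253958789269253 60 [208.73576887 244.73696615]
scene bright [ 0.4763636  -0.06610052] 0.02667631052442378 0.00032001888899164114 56 [300.40785458 223.36354748]
scene black [ 0.46583666 -0.26013072] 0.026292803562625946 0.00030683955957142126 44 [341.54111285 201.08801476]
[ 0.46585971 -0.25825298  0.01      ]
[ 0.46600804 -0.25944063  0.005     ]
35.03125 [281.90763455 221.03259738] [ 0.53143182 -0.04615176  0.005     ]
31.6875 [277.63182117 213.38625904] [ 0.55099819 -0.03556853  0.005     ]
34.46875 [300.06599426 263.66836658] [ 0.42409837 -0.09010262  0.005     ]
7.5625 [306.35261708 269.53856749] [ 0.40942576 -0.10550507  0.005     ]
```

Candidates for the yellow disc, as top-view pixels: yellow (343,174), orange (236,155) and (246,204), white (247,236), green (386,187), red (310,172). I choose (343,174), which is the only true yellow, and the 4x crop confirms it. The only blue disc is at (271,176). The bright plate is at (291,242) with wide holes, and the black plate is at (368,246).

```bash
cat > p.py <<'E'
import sys,numpy as np
from station import env
def pose():
    s=env.sense(); x,y,z,w=s["ee_rot"]
    X=np.array([1-2*(y*y+z*z),2*(x*y+z*w)]); Z=np.array([2*(x*z+y*w),2*(y*z-x*w),1-2*(x*x+y*y)])
    return s,np.degrees(np.arctan2(X[1],X[0])),Z
def plan(x,y,z,a=None,n=None):
    s,a0,Z=pose(); p=np.array(s["eef_pos"]); d=np.array([x,y,z])-p
    da=0 if a is None else (a-a0+180)%360-180
    nr=max(np.hypot(d[0],d[1])/.025,abs(d[2])/.025,abs(da)/4)
    n=n or int(np.ceil(nr*1.0)+0.)
    n=max(n,1)
    rows=[]
    for i in range(n):
        t=np.radians(a0+da*i/n); dd=d/n
        rows.append([round(v/.025,2) for v in (dd[0]*np.cos(t)+dd[1]*np.sin(t), dd[0]*np.sin(t)-dd[1]*np.cos(t), -dd[2])])
    print("t %.2f pos %s jaw %.2f tilt %.4f grip %.3f F %s"%(s["time"],p.round(4),a0,np.hypot(*Z[:2]),s["grip_width"],np.round(s["contact_force"],1)))
    print("n",n,"d",d.round(4),"da",round(da,2),"yaw/row",round(-da/n/4,3)); print(rows)
if __name__=="__main__": plan(*[float(v) for v in sys.argv[1:5]],*( [float(sys.argv[5])] if len(sys.argv)>5 and sys.argv[5]!="-" else [None]),*([int(sys.argv[6])] if len(sys.argv)>6 else [])) if 0 else plan(*[float(v) for v in sys.argv[1:4]],(float(sys.argv[4]) if len(sys.argv)>4 and sys.argv[4]!="-" else None),(int(sys.argv[5]) if len(sys.argv)>5 else None))
E
python3 p.py .649 -.2015 .12
```

```text
t 0.70 pos [ 0.1518 -0.6577  0.2226] jaw -77.01 tilt 0.0001 grip 1.000 F [-0.3 -0.2 -0.7]
n 27 d [ 0.4972  0.4562 -0.1026] da 0 yaw/row 0.0
[[np.float64(-0.49), np.float64(-0.87), np.float64(0.15)], [np.float64(-0.49), np.float64(-0.87), np.float64(0.15)], [np.float64(-0.49), np.float64(-0.87), np.float64(0.15)], [np.float64(-0.49), np.float64(-0.87), np.float64(0.15)], [np.float64(-0.49), np.float64(-0.87), np.float64(0.15)], [np.float64(-0.49), np.float64(-0.87), np.float64(0.15)], [np.float64(-0.49), np.float64(-0.87), np.float64(0.15)], [np.float64(-0.49), np.float64(-0.87), np.float64(0.15)], [np.float64(-0.49), np.float64(-0.87), np.float64(0.15)], [np.float64(-0.49), np.float64(-0.87), np.float64(0.15)], [np.float64(-0.49), np.float64(-0.87), np.float64(0.15)], [np.float64(-0.49), np.float64(-0.87), np.float64(0.15)], [np.float64(-0.49), np.float64(-0.87), np.float64(0.15)], [np.float64(-0.49), np.float64(-0.87), np.float64(0.15)], [np.float64(-0.49), np.float64(-0.87), np.float64(0.15)], [np.float64(-0.49), np.float64(-0.87), np.float64(0.15)], [np.float64(-0.49), np.float64(-0.87), np.float64(0.15)], [np.float64(-0.49), np.float64(-0.87), np.float64(0.15)], [np.float64(-0.49), np.float64(-0.87), np.float64(0.15)], [np.float64(-0.49), np.float64(-0.87), np.float64(0.15)], [np.float64(-0.49), np.float64(-0.87), np.float64(0.15)], [np.float64(-0.49), np.float64(-0.87), np.float64(0.15)], [np.float64(-0.49), np.float64(-0.87), np.float64(0.15)], [np.float64(-0.49), np.float64(-0.87), np.float64(0.15)], [np.float64(-0.49), np.float64(-0.87), np.float64(0.15)], [np.float64(-0.49), np.float64(-0.87), np.float64(0.15)], [np.float64(-0.49), np.float64(-0.87), np.float64(0.15)]]
```

{"op": "carry_out", "data": {
  "linear": [
    [-0.5,-0.85,0],
    [-0.5,-0.85,0],
    [-0.5,-0.85,0],
    [-0.5,-0.85,0],
    [-0.5,-0.85,0],
    [-0.5,-0.85,0],
    [-0.5,-0.85,0],
    [-0.5,-0.85,0]
  ],
  "yaw": [0,0,0,0,0,0,0,0],
  "hand": 68
}}

```text
time: 1.37
eef_pos: [0.2958, -0.5212, 0.2228]
ee_rot: [0.783, -0.623, 0.0, 0.0]
contact_force: [0.5, -0.3, 0.6]
grip_width: 0.683
```

```bash
sed -i 's/rows.append(\[round(v/rows.append([float(round(v/; s/for v in (dd/ ) for v in (dd/; s/,2) *) for/,2)) for/' p.py; sed -i 's#print(rows)#print(rows if abs(da)>1 else rows[0])#' p.py; python3 p.py .649 -.2015 .12
```

```text
t 1.37 pos [ 0.2958 -0.5212  0.2228] jaw -77.01 tilt 0.0004 grip 0.683 F [ 0.5 -0.3  0.6]
n 20 d [ 0.3532  0.3197 -0.1028] da 0 yaw/row 0.0
[-0.46, -0.83, 0.21]
```

{"op": "carry_out", "data": {
  "linear": [
    [-0.46,-0.83,0.2],
    [-0.46,-0.83,0.2],
    [-0.46,-0.83,0.2],
    [-0.46,-0.83,0.2],
    [-0.46,-0.83,0.2],
    [-0.46,-0.83,0.2],
    [-0.46,-0.83,0.2],
    [-0.46,-0.83,0.2]
  ],
  "yaw": [0,0,0,0,0,0,0,0]
}}

```text
time: 2.03
eef_pos: [0.4369, -0.3943, 0.1826]
ee_rot: [0.783, -0.623, 0.0, 0.0]
contact_force: [0.6, -0.4, -0.2]
grip_width: 0.682
```

{"op": "carry_out", "data": {
  "linear": [
    [-0.46,-0.83,0.2],
    [-0.46,-0.83,0.2],
    [-0.46,-0.83,0.2],
    [-0.46,-0.83,0.2],
    [-0.46,-0.83,0.2],
    [-0.46,-0.83,0.2],
    [-0.46,-0.83,0.2],
    [-0.46,-0.83,0.2]
  ],
  "yaw": [0,0,0,0,0,0,0,0]
}}

```text
time: 2.7
eef_pos: [0.578, -0.2674, 0.1424]
ee_rot: [0.783, -0.623, 0.0, 0.0]
contact_force: [-0.1, -0.5, 0.2]
grip_width: 0.681
```

```bash
python3 p.py .649 -.2015 .07
```

```text
t 2.70 pos [ 0.578  -0.2674  0.1424] jaw -77.01 tilt 0.0003 grip 0.681 F [-0.1 -0.5  0.2]
n 4 d [ 0.071   0.0659 -0.0724] da 0 yaw/row 0.0
[-0.48, -0.84, 0.72]
```

{"op": "carry_out", "data": {
  "linear": [
    [-0.48,-0.84,0.3],
    [-0.48,-0.84,0.3],
    [-0.48,-0.84,0.3],
    [-0.48,-0.84,0.3],
    [0,0,0.8],
    [0,0,0.8],
    [0,0,0]
  ],
  "yaw": [0,0,0,0,0,0,0]
}}

```text
time: 3.28
eef_pos: [0.6455, -0.2013, 0.0683]
ee_rot: [0.783, -0.622, -0.003, 0.002]
contact_force: [-1.1, -0.6, 0.1]
grip_width: 0.681
```

```bash
python3 p.py .649 -.2015 .003
python3 - <<'E'
from h import *
f=avg("top",1); g=avg("scene",1)
a=cv2.resize(f["frame"][130:230,280:400],None,fx=3.3,fy=3.3,interpolation=2);b=cv2.resize(g["frame"][140:240,240:360],None,fx=3.3,fy=3.3,interpolation=2)
cv2.imwrite("pics/y1.png",np.hstack([a,b]))
E
```

```text
t 3.28 pos [ 0.6455 -0.2013  0.0683] jaw -76.94 tilt 0.0077 grip 0.681 F [-1.1 -0.6  0.1]
n 3 d [ 0.0035 -0.0002 -0.0653] da 0 yaw/row 0.0
[0.01, -0.04, 0.87]
```

View pics/y1.png

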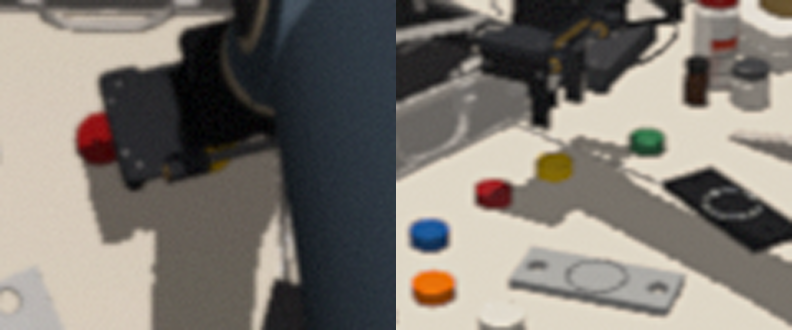

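```bash
python3 - <<'E'
from h import *
g=env.grab_frame("scene"); s=env.sense(); p=s["eef_pos"]; q=proj(g,p); print(q,(q-[240,140])*3.3, proj(g,[.649,-.2015,.016]))
E
python3 p.py .649 -.2015 .003
```

```text
[287.98096719 172.82659441] [158.33719174 108.32776156] [287.51608782 188.18403713]
t 3.43 pos [ 0.6485 -0.203   0.0733] jaw -77.05 tilt 0.0010 grip 0.679 F [ 0.7 -0.6  0.7]
n 3 d [ 0.0005  0.0015 -0.0703] da 0 yaw/row 0.0
[-0.02, -0.01, 0.94]
```

{"op": "carry_out", "data": {
  "linear": [
    [0,0,0.8],
    [0,0,0.8],
    [0,0,0.7],
    [0,0,0.4],
    [0,0,0.1],
    [0,0,0]
  ],
  "yaw": [0,0,0,0,0,0]
}}

```text
time: 3.93
eef_pos: [0.6484, -0.2028, 0.003]
ee_rot: [0.782, -0.623, 0.0, -0.0]
contact_force: [0.9, -0.8, 0.2]
grip_width: 0.679
```

{"op": "carry_out", "data": {
  "linear": [
    [0,0,0],
    [0,0,0],
    [0,0,0],
    [0,0,0],
    [0,0,0]
  ],
  "yaw": [0,0,0,0,0],
  "hand": 20
}}

```text
time: 4.35
eef_pos: [0.6487, -0.2027, 0.0035]
ee_rot: [0.783, -0.623, 0.001, -0.0]
contact_force: [0.0, -0.1, 2.7]
grip_width: 0.449
```

```bash
python3 p.py .649 -.2015 .003
```

```text
t 4.35 pos [ 0.6487 -0.2027  0.0035] jaw -77.01 tilt 0.0015 grip 0.449 F [ 0.  -0.1  2.7]
n 1 d [ 0.0003  0.0012 -0.0005] da 0 yaw/row 0.0
[-0.04, -0.02, 0.02]
```

{"op": "carry_out", "data": {
  "linear": [
    [0,0,-0.5],
    [0,0,-1],
    [0,0,-1],
    [0,0,-1],
    [0,0,-1],
    [0,0,-0.5]
  ],
  "yaw": [0,0,0,0,0,0]
}}

```text
time: 4.85
eef_pos: [0.6498, -0.2028, 0.132]
ee_rot: [0.783, -0.623, 0.003, -0.001]
contact_force: [1.5, -0.6, -0.0]
grip_width: 0.448
```

```bash
python3 p.py .5905 .1967 .13 11.7 24
```

```text
t 4.85 pos [ 0.6498 -0.2028  0.132 ] jaw -77.01 tilt 0.0057 grip 0.448 F [ 1.5 -0.6 -0. ]
n 24 d [-0.0593  0.3995 -0.002 ] da 88.71 yaw/row -0.924
[[-0.67, -0.05, 0.0], [-0.67, -0.1, 0.0], [-0.66, -0.14, 0.0], [-0.65, -0.18, 0.0], [-0.64, -0.22, 0.0], [-0.62, -0.26, 0.0], [-0.6, -0.3, 0.0], [-0.58, -0.34, 0.0], [-0.56, -0.38, 0.0], [-0.53, -0.41, 0.0], [-0.5, -0.45, 0.0], [-0.47, -0.48, 0.0], [-0.44, -0.51, 0.0], [-0.41, -0.53, 0.0], [-0.37, -0.56, 0.0], [-0.34, -0.58, 0.0], [-0.3, -0.6, 0.0], [-0.26, -0.62, 0.0], [-0.22, -0.64, 0.0], [-0.18, -0.65, 0.0], [-0.13, -0.66, 0.0], [-0.09, -0.67, 0.0], [-0.05, -0.67, 0.0], [-0.01, -0.67, 0.0]]
```

{"op": "carry_out", "data": {
  "linear": [
    [-0.67,-0.05,0],
    [-0.67,-0.1,0],
    [-0.66,-0.14,0],
    [-0.65,-0.18,0],
    [-0.64,-0.22,0],
    [-0.62,-0.26,0],
    [-0.6,-0.3,0],
    [-0.58,-0.34,0]
  ],
  "yaw": [-0.92,-0.92,-0.92,-0.92,-0.92,-0.92,-0.92,-0.92]
}}

```text
time: 5.52
eef_pos: [0.6277, -0.0684, 0.1275]
ee_rot: [0.916, -0.402, -0.0, 0.0]
contact_force: [-0.1, 0.3, 0.1]
grip_width: 0.45
```

{"op": "carry_out", "data": {
  "linear": [
    [-0.56,-0.38,0],
    [-0.53,-0.41,0],
    [-0.5,-0.45,0],
    [-0.47,-0.48,0],
    [-0.44,-0.51,0],
    [-0.41,-0.53,0],
    [-0.37,-0.56,0],
    [-0.34,-0.58,0]
  ],
  "yaw": [-0.92,-0.92,-0.92,-0.92,-0.92,-0.92,-0.92,-0.92]
}}

```text
time: 6.18
eef_pos: [0.6086, 0.0645, 0.1275]
ee_rot: [0.988, -0.156, -0.0, 0.0]
contact_force: [-0.1, 0.2, -0.5]
grip_width: 0.451
```

{"op": "carry_out", "data": {
  "linear": [
    [-0.3,-0.6,0],
    [-0.26,-0.62,0],
    [-0.22,-0.64,0],
    [-0.18,-0.65,0],
    [-0.13,-0.66,0],
    [-0.09,-0.67,0],
    [-0.05,-0.67,0],
    [-0.01,-0.67,0]
  ],
  "yaw": [-0.93,-0.93,-0.93,-0.93,-0.93,-0.93,-0.93,-0.93]
}}

```text
time: 6.85
eef_pos: [0.5891, 0.1976, 0.1275]
ee_rot: [0.995, 0.103, -0.0, 0.0]
contact_force: [-0.4, -0.2, -0.8]
grip_width: 0.452
```

{"op": "carry_out", "data": {
  "linear": [
    [0,0,0],
    [0,0,0]
  ],
  "yaw": [0,0]
}}

```text
time: 7.02
eef_pos: [0.5891, 0.1975, 0.1275]
ee_rot: [0.995, 0.101, -0.0, 0.0]
contact_force: [0.9, -0.2, -1.0]
grip_width: 0.45
```

```bash
python3 p.py .5905 .1967 .03 11.7;python3 - <<'E'
from h import *
f=avg("top",1); g=avg("scene",1)
a=cv2.resize(f["frame"][140:240,130:250],None,fx=3.3,fy=3.3,interpolation=2);b=cv2.resize(g["frame"][180:280,150:270],None,fx=3.3,fy=3.3,interpolation=2)
cv2.imwrite("pics/y2.png",np.hstack([a,b]))
E
```

```text
t 7.02 pos [0.5891 0.1975 0.1275] jaw 11.65 tilt 0.0005 grip 0.450 F [ 0.9 -0.2 -1. ]
n 4 d [ 0.0014 -0.0008 -0.0975] da 0.05 yaw/row -0.003
[0.01, 0.01, 0.97]
```

View pics/y2.png

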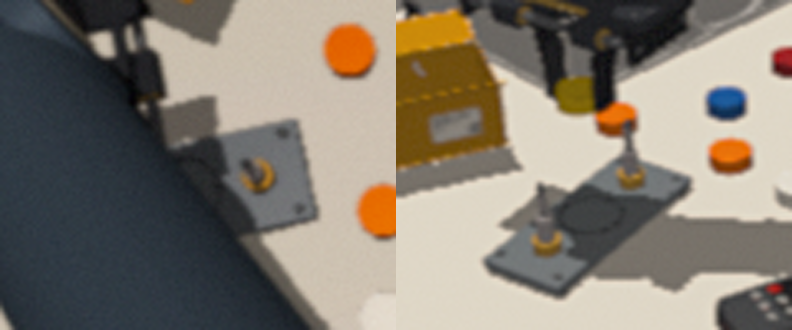

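{"op": "carry_out", "data": {
  "linear": [
    [0.02,0.02,0.7],
    [0.02,0.02,0.9],
    [0,0,0.9],
    [0,0,0.8],
    [0,0,0.6],
    [0,0,0.2],
    [0,0,0.1],
    [0,0,0]
  ],
  "yaw": [0,0,0,0,0,0,0,0]
}}

```text
time: 7.78
eef_pos: [0.5911, 0.1961, 0.0227]
ee_rot: [0.995, 0.101, 0.0, 0.0]
contact_force: [-0.7, -0.3, -0.0]
grip_width: 0.45
```

{"op": "carry_out", "data": {
  "linear": [
    [0,0,0.05],
    [0,0,0.05],
    [0,0,0.02],
    [0,0,0]
  ],
  "yaw": [0,0,0,0]
}}

```text
time: 8.12
eef_pos: [0.591, 0.1964, 0.0201]
ee_rot: [0.995, 0.101, 0.0, 0.0]
contact_force: [-0.4, -0.4, -0.5]
grip_width: 0.45
```

```bash
python3 p.py .5905 .1967 .0175 11.7
```

```text
t 8.12 pos [0.591  0.1964 0.0201] jaw 11.63 tilt 0.0009 grip 0.450 F [-0.4 -0.4 -0.5]
n 1 d [-0.0005  0.0003 -0.0026] da 0.07 yaw/row -0.017
[-0.02, -0.02, 0.1]
```

{"op": "carry_out", "data": {
  "linear": [
    [0,0,0.05],
    [0,0,0.04],
    [0,0,0]
  ],
  "yaw": [0,0,0]
}}

```text
time: 8.37
eef_pos: [0.5909, 0.1964, 0.0175]
ee_rot: [0.995, 0.101, 0.0, 0.0]
contact_force: [-0.9, -0.8, 1.2]
grip_width: 0.449
```

{"op": "carry_out", "data": {
  "linear": [
    [0,0,0.02],
    [0,0,0]
  ],
  "yaw": [0,0]
}}

```text
time: 8.53
eef_pos: [0.5909, 0.1964, 0.0175]
ee_rot: [0.995, 0.101, 0.0, 0.0]
contact_force: [-1.5, -1.1, 4.4]
grip_width: 0.448
```

{"op": "carry_out", "data": {
  "linear": [
    [0,0,0],
    [0,0,0],
    [0,0,0],
    [0,0,0]
  ],
  "yaw": [0,0,0,0],
  "hand": 70
}}

```text
time: 8.87
eef_pos: [0.5906, 0.1963, 0.0165]
ee_rot: [0.995, 0.101, -0.0, 0.0]
contact_force: [-0.9, -0.1, -0.5]
grip_width: 0.651
```

{"op": "carry_out", "data": {
  "linear": [
    [0,0,-0.2],
    [0,0,-0.8],
    [0,0,-1],
    [0,0,-1],
    [0,0,-1],
    [0,0,-0.5]
  ],
  "yaw": [0,0,0,0,0,0]
}}

```text
time: 9.37
eef_pos: [0.592, 0.1973, 0.1327]
ee_rot: [0.995, 0.101, 0.002, -0.001]
contact_force: [0.8, 1.7, 0.3]
grip_width: 0.699
```

```bash
python3 p.py .4773 -.0673 .13 -67.7 22
```

```text
t 9.37 pos [0.592  0.1973 0.1327] jaw 11.64 tilt 0.0047 grip 0.699 F [0.8 1.7 0.3]
n 22 d [-0.1147 -0.2646 -0.0027] da -79.34 yaw/row 0.902
[[-0.3, 0.43, 0.0], [-0.27, 0.45, 0.0], [-0.25, 0.46, 0.0], [-0.22, 0.48, 0.0], [-0.18, 0.49, 0.0], [-0.15, 0.5, 0.0], [-0.12, 0.51, 0.0], [-0.09, 0.52, 0.0], [-0.06, 0.52, 0.0], [-0.02, 0.52, 0.0], [0.01, 0.52, 0.0], [0.04, 0.52, 0.0], [0.07, 0.52, 0.0], [0.11, 0.51, 0.0], [0.14, 0.51, 0.0], [0.17, 0.5, 0.0], [0.2, 0.48, 0.0], [0.23, 0.47, 0.0], [0.26, 0.45, 0.0], [0.29, 0.44, 0.0], [0.32, 0.42, 0.0], [0.34, 0.4, 0.0]]
```

{"op": "carry_out", "data": {
  "linear": [
    [-0.3,0.43,0],
    [-0.27,0.45,0],
    [-0.25,0.46,0],
    [-0.22,0.48,0],
    [-0.18,0.49,0],
    [-0.15,0.5,0],
    [-0.12,0.51,0],
    [-0.09,0.52,0]
  ],
  "yaw": [0.9,0.9,0.9,0.9,0.9,0.9,0.9,0.9],
  "hand": 100
}}

```text
time: 10.03
eef_pos: [0.5486, 0.0993, 0.129]
ee_rot: [0.989, -0.151, -0.0, 0.0]
contact_force: [0.4, 0.3, 0.6]
grip_width: 0.998
```

{"op": "carry_out", "data": {
  "linear": [
    [-0.06,0.52,0],
    [-0.02,0.52,0],
    [0.01,0.52,0],
    [0.04,0.52,0],
    [0.07,0.52,0],
    [0.11,0.51,0],
    [0.14,0.51,0],
    [0.17,0.5,0]
  ],
  "yaw": [0.9,0.9,0.9,0.9,0.9,0.9,0.9,0.9]
}}

```text
time: 10.7
eef_pos: [0.5069, 0.0034, 0.1291]
ee_rot: [0.92, -0.392, -0.0, 0.0]
contact_force: [-0.3, 0.5, 0.4]
grip_width: 0.999
```

{"op": "carry_out", "data": {
  "linear": [
    [0.2,0.48,0],
    [0.23,0.47,0],
    [0.26,0.45,0],
    [0.29,0.44,0],
    [0.32,0.42,0],
    [0.34,0.4,0],
    [0,0,0],
    [0,0,0]
  ],
  "yaw": [0.9,0.9,0.9,0.9,0.9,0.9,0,0]
}}

```text
time: 11.37
eef_pos: [0.4762, -0.0684, 0.1292]
ee_rot: [0.831, -0.556, -0.0, 0.0]
contact_force: [0.3, 1.2, 0.1]
grip_width: 0.998
```

```bash
python3 p.py .4773 -.0673 .003 -67.7;python3 - <<'E'
from m import *
f=avg("top",3); g=avg("scene",3)
a=cv2.resize(f["frame"][140:240,130:250],None,fx=3.3,fy=3.3,interpolation=2);b=cv2.resize(g["frame"][180:280,190:310],None,fx=3.3,fy=3.3,interpolation=2)
cv2.imwrite("pics/y3.png",np.hstack([a,b]))
for n,F,b in (("top",f,(170,180,202,215)),("sc",g,(190,225,230,262))):
    r,cv=circ_blob(F,b,lambda im:(hsv(im)[...,0]<32)&(hsv(im)[...,0]>20)&(hsv(im)[...,1]>115)&(hsv(im)[...,2]>50))
    a,c=r[0]; e=cv2.fitEllipse(c); p=cv(e[0]); print(n,a,p.round(1),np.array(e[1])/4,onz(F,*p,.030).round(4),onz(F,*p,.024).round(4))
E
```

```text
t 11.37 pos [ 0.4762 -0.0684  0.1292] jaw -67.54 tilt 0.0001 grip 0.998 F [0.3 1.2 0.1]
n 6 d [ 0.0011  0.0011 -0.1262] da -0.16 yaw/row 0.007
[-0.0, -0.01, 0.84]
top 227.46875 [184.4 197.3] [16.71636963 17.36900902] [0.5908 0.1953 0.03  ] [0.5917 0.1966 0.024 ]
sc 144.375 [208.3 242.2] [12.40998459 14.86839676] [0.5815 0.2044 0.03  ] [0.5887 0.199  0.024 ]
```

View pics/y3.png

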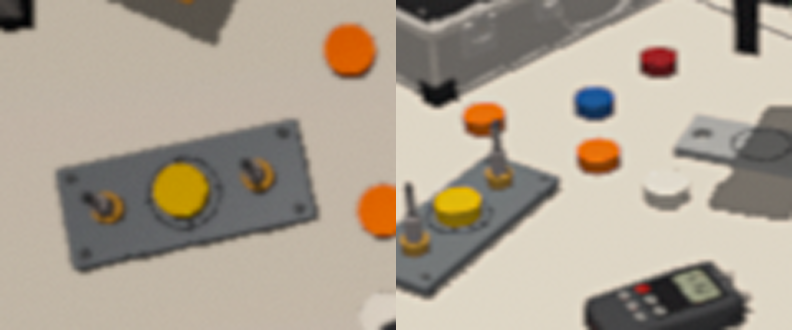

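{"op": "carry_out", "data": {
  "linear": [
    [0.02,-0.07,0.7],
    [0,0,1],
    [0,0,1],
    [0,0,1],
    [0,0,0.8],
    [0,0,0.4],
    [0,0,0.1],
    [0,0,0]
  ],
  "yaw": [0.04,0,0,0,0,0,0,0]
}}

```text
time: 12.33
eef_pos: [0.4782, -0.0677, 0.004]
ee_rot: [0.831, -0.557, -0.0, 0.0]
contact_force: [-0.0, -0.1, 0.9]
grip_width: 0.999
```

{"op": "carry_out", "data": {
  "linear": [
    [0,0,0.04],
    [0,0,0]
  ],
  "yaw": [0,0]
}}

```text
time: 12.5
eef_pos: [0.4792, -0.068, 0.0043]
ee_rot: [0.83, -0.557, 0.001, -0.001]
contact_force: [0.2, -0.3, 0.1]
grip_width: 0.999
```

{"op": "carry_out", "data": {
  "linear": [
    [0,0,0],
    [0,0,0],
    [0,0,0],
    [0,0,0],
    [0,0,0]
  ],
  "yaw": [0,0,0,0,0],
  "hand": 45
}}

```text
time: 12.92
eef_pos: [0.4781, -0.0676, 0.0035]
ee_rot: [0.83, -0.557, -0.0, -0.0]
contact_force: [-0.9, -1.2, 4.0]
grip_width: 0.709
```

```bash
python3 p.py .4773 -.0673 .003 -67.7
```

```text
t 12.92 pos [ 0.4781 -0.0676  0.0035] jaw -67.73 tilt 0.0004 grip 0.709 F [-0.9 -1.2  4. ]
n 1 d [-0.0008  0.0003 -0.0005] da 0.03 yaw/row -0.007
[-0.02, 0.03, 0.02]
```

{"op": "carry_out", "data": {
  "linear": [
    [0,0,-0.3],
    [0,0,-0.6],
    [0,0,-0.9],
    [0,0,-0.9],
    [0,0,-0.9],
    [0,0,-0.9],
    [0,0,-0.5],
    [0,0,0]
  ],
  "yaw": [0,0,0,0,0,0,0,0]
}}

```text
time: 13.58
eef_pos: [0.4795, -0.0683, 0.1308]
ee_rot: [0.83, -0.557, 0.002, -0.001]
contact_force: [0.4, -0.5, -4.3]
grip_width: 0.709
```

```bash
python3 p.py .591 .196 .13 11.73 24
```

```text
t 13.58 pos [ 0.4795 -0.0683  0.1308] jaw -67.74 tilt 0.0050 grip 0.709 F [ 0.4 -0.5 -4.3]
n 24 d [ 0.1115  0.2643 -0.0008] da 79.47 yaw/row -0.828
[[-0.34, -0.34, 0.0], [-0.32, -0.36, 0.0], [-0.3, -0.38, 0.0], [-0.27, -0.39, 0.0], [-0.25, -0.41, 0.0], [-0.23, -0.42, 0.0], [-0.2, -0.43, 0.0], [-0.18, -0.44, 0.0], [-0.15, -0.45, 0.0], [-0.12, -0.46, 0.0], [-0.1, -0.47, 0.0], [-0.07, -0.47, 0.0], [-0.04, -0.48, 0.0], [-0.02, -0.48, 0.0], [0.01, -0.48, 0.0], [0.04, -0.48, 0.0], [0.07, -0.47, 0.0], [0.09, -0.47, 0.0], [0.12, -0.46, 0.0], [0.15, -0.45, 0.0], [0.17, -0.45, 0.0], [0.2, -0.43, 0.0], [0.22, -0.42, 0.0], [0.25, -0.41, 0.0]]
```

{"op": "carry_out", "data": {
  "linear": [
    [-0.34,-0.34,0],
    [-0.32,-0.36,0],
    [-0.3,-0.38,0],
    [-0.27,-0.39,0],
    [-0.25,-0.41,0],
    [-0.23,-0.42,0],
    [-0.2,-0.43,0],
    [-0.18,-0.44,0]
  ],
  "yaw": [-0.83,-0.83,-0.83,-0.83,-0.83,-0.83,-0.83,-0.83]
}}

```text
time: 14.25
eef_pos: [0.5139, 0.0205, 0.1266]
ee_rot: [0.937, -0.35, -0.002, 0.001]
contact_force: [0.6, -0.7, -3.9]
grip_width: 0.704
```

{"op": "carry_out", "data": {
  "linear": [
    [-0.15,-0.45,0],
    [-0.12,-0.46,0],
    [-0.1,-0.47,0],
    [-0.07,-0.47,0],
    [-0.04,-0.48,0],
    [-0.02,-0.48,0],
    [0.01,-0.48,0],
    [0.04,-0.48,0]
  ],
  "yaw": [-0.83,-0.83,-0.83,-0.83,-0.83,-0.83,-0.83,-0.83]
}}

```text
time: 14.92
eef_pos: [0.5509, 0.1085, 0.1263]
ee_rot: [0.992, -0.126, -0.002, 0.001]
contact_force: [-0.2, 0.4, -5.8]
grip_width: 0.706
```

{"op": "carry_out", "data": {
  "linear": [
    [0.07,-0.47,0],
    [0.09,-0.47,0],
    [0.12,-0.46,0],
    [0.15,-0.45,0],
    [0.17,-0.45,0],
    [0.2,-0.43,0],
    [0.22,-0.42,0],
    [0.25,-0.41,0]
  ],
  "yaw": [-0.83,-0.83,-0.83,-0.83,-0.83,-0.83,-0.83,-0.83]
}}

```text
time: 15.58
eef_pos: [0.5877, 0.1961, 0.126]
ee_rot: [0.994, 0.106, -0.002, 0.001]
contact_force: [-0.2, 0.1, -4.9]
grip_width: 0.708
```

{"op": "carry_out", "data": {
  "linear": [
    [0,0,0],
    [0,0,0],
    [0,0,0]
  ],
  "yaw": [0,0,0]
}}

```text
time: 15.83
eef_pos: [0.5879, 0.1951, 0.1269]
ee_rot: [0.995, 0.103, -0.001, 0.001]
contact_force: [0.1, -0.3, -5.4]
grip_width: 0.705
```

```bash
python3 p.py .591 .196 .1 11.73; python3 - <<'E'
from h import *
f=avg("top",2); g=avg("scene",2)
import pickle; pickle.dump((f,g),open("f1.pkl","wb"))
a=cv2.resize(f["frame"][130:250,120:250],None,fx=3,fy=3,interpolation=2);b=cv2.resize(g["frame"][150:270,150:280],None,fx=3,fy=3,interpolation=2)
cv2.imwrite("pics/b1.png",np.hstack([a,b]))
E
```

```text
t 15.83 pos [0.5879 0.1951 0.1269] jaw 11.85 tilt 0.0033 grip 0.705 F [ 0.1 -0.3 -5.4]
n 2 d [ 0.0031  0.0009 -0.0269] da -0.12 yaw/row 0.016
[0.06, -0.01, 0.54]
```

View pics/b1.png

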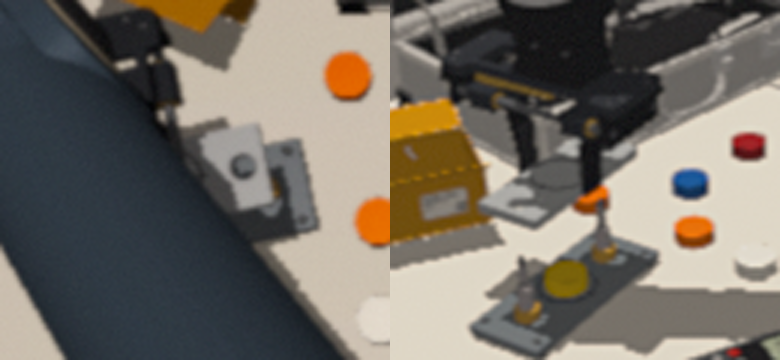

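{"op": "carry_out", "data": {
  "linear": [
    [0.13,-0.01,0.4],
    [0,0,0.5],
    [0,0,0.4],
    [0,0,0.1],
    [0,0,0],
    [0,0,0]
  ],
  "yaw": [0.03,0,0,0,0,0]
}}

```text
time: 16.53
eef_pos: [0.5917, 0.1976, 0.0928]
ee_rot: [0.995, 0.103, -0.0, 0.0]
contact_force: [-0.1, 0.5, -4.8]
grip_width: 0.708
```

```bash
python3 p.py .591 .196 .033 11.73; python3 - <<'E'
from h import *
f=avg("top",2); g=avg("scene",4)
import pickle; pickle.dump((f,g),open("f2.pkl","wb"))
a=cv2.resize(f["frame"][165:225,180:240],None,fx=6,fy=6,interpolation=2);b=cv2.resize(g["frame"][195:265,160:235],None,fx=5.7,fy=5.15,interpolation=2)[:360]
b=cv2.resize(g["frame"][195:255,165:235],None,fx=6,fy=6,interpolation=2)
cv2.imwrite("pics/b2.png",np.hstack([a,b]))
s=env.sense(); p=np.array(s["eef_pos"]); t=np.radians(11.73); L=np.array([-np.sin(t),np.cos(t)])
for sg in (1,-1):
    for z in (p[2]-.0035,p[2]+.0065): 
        h=[*(p[:2]+sg*.058*L),z]; print("hole",sg,z.round(3),"top",((proj(f,h)-[180,165]+.5)*6).round(0),"scene",((proj(g,h)-[165,195]+.5)*6+[360,0]).round(0))
    h=[*(np.array([.591,.196])+sg*.058*L),.08]; print("tip","top",((proj(f,h)-[180,165]+.5)*6).round(0),"scene",((proj(g,h)-[165,195]+.5)*6+[360,0]).round(0))
E
```

```text
t 16.53 pos [0.5917 0.1976 0.0928] jaw 11.85 tilt 0.0008 grip 0.708 F [-0.1  0.5 -4.8]
n 3 d [-0.0007 -0.0016 -0.0598] da -0.12 yaw/row 0.01
[-0.01, 0.02, 0.8]
hole 1 0.09 top [-159.  200.] scene [526. 221.]
hole 1 0.1 top [-167.  196.] scene [524. 202.]
tip top [-147.  207.] scene [533. 240.]
hole -1 0.09 top [135. 137.] scene [685. 105.]
hole -1 0.1 top [130. 133.] scene [684.  87.]
tip top [144. 145.] scene [691. 123.]
```

View pics/b2.png

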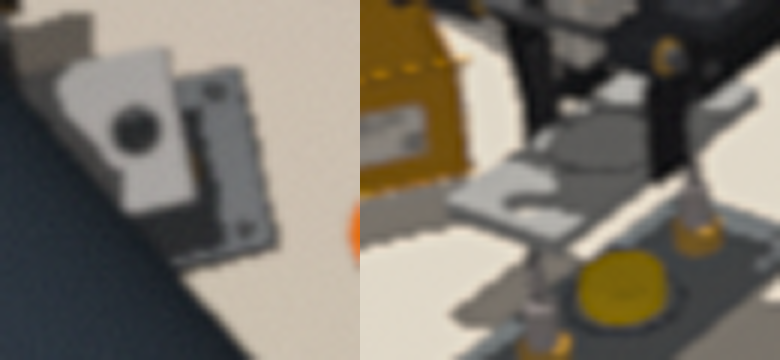

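{"op": "carry_out", "data": {
  "linear": [
    [0,0,0],
    [0,0,0]
  ],
  "yaw": [0,0]
}}

```text
time: 17.0
eef_pos: [0.592, 0.1975, 0.0935]
ee_rot: [0.995, 0.103, 0.0, 0.0]
contact_force: [0.4, 0.6, -4.8]
grip_width: 0.708
```

```bash
python3 p.py .591 .196 .033 11.73
```

```text
t 17.00 pos [0.592  0.1975 0.0935] jaw 11.83 tilt 0.0004 grip 0.708 F [ 0.4  0.6 -4.8]
n 3 d [-0.001  -0.0015 -0.0605] da -0.1 yaw/row 0.009
[-0.02, 0.02, 0.81]
```

{"op": "carry_out", "data": {
  "linear": [
    [-0.05,0.05,0.2],
    [0,0,0.3],
    [0,0,0.3],
    [0,0,0.3],
    [0,0,0]
  ],
  "yaw": [0.02,0,0,0,0]
}}

```text
time: 17.42
eef_pos: [0.5895, 0.1952, 0.0633]
ee_rot: [0.995, 0.102, -0.002, 0.001]
contact_force: [-0.6, -0.3, -4.2]
grip_width: 0.708
```

```bash
python3 p.py .591 .196 .033 11.73; python3 - <<'E'
from h import *
f=avg("top",1); g=avg("scene",2)
a=cv2.resize(f["frame"][165:225,180:240],None,fx=6,fy=6,interpolation=2)
b=cv2.resize(g["frame"][195:255,165:235],None,fx=6,fy=6,interpolation=2)
cv2.imwrite("pics/b3.png",np.hstack([a,b]))
E
```

```text
t 17.42 pos [0.5895 0.1952 0.0633] jaw 11.76 tilt 0.0042 grip 0.708 F [-0.6 -0.3 -4.2]
n 2 d [ 0.0015  0.0008 -0.0303] da -0.03 yaw/row 0.004
[0.03, -0.01, 0.61]
```

View pics/b3.png

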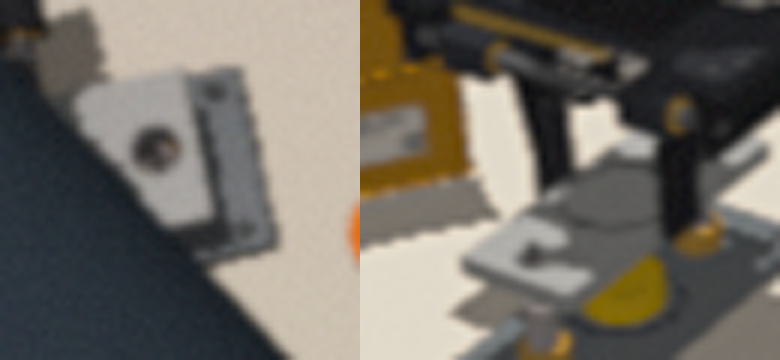

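{"op": "carry_out", "data": {
  "linear": [
    [0,0,0.1],
    [0,0,0.1],
    [0,0,0],
    [0,0,0]
  ],
  "yaw": [0,0,0,0]
}}

```text
time: 17.9
eef_pos: [0.5909, 0.196, 0.0607]
ee_rot: [0.995, 0.102, -0.0, 0.0]
contact_force: [-0.4, -0.4, -4.3]
grip_width: 0.703
```

```bash
python3 p.py .591 .196 .033 11.73; python3 - <<'E'
from h import *
f=avg("top",3); g=avg("scene",3)
a=cv2.resize(f["frame"][170:210,185:225],None,fx=9,fy=9,interpolation=2)
b=cv2.resize(g["frame"][205:255,165:225],None,fx=7,fy=7.2,interpolation=2)
cv2.imwrite("pics/b4.png",np.hstack([a,b]))
s=env.sense(); p=np.array(s["eef_pos"]); t=np.radians(11.73); L=np.array([-np.sin(t),np.cos(t)])
F=[185,170]
for z in (p[2]-.0035,p[2]+.0065): print("hole",(proj(f,[*(p[:2]-.058*L),z])-F+.5)*9)
for z in (.048,.08): print("stud",z,(proj(f,[*(np.array([.591,.196])-.058*L),z])-F+.5)*9)
E
```

```text
t 17.90 pos [0.5909 0.196  0.0607] jaw 11.76 tilt 0.0002 grip 0.703 F [-0.4 -0.4 -4.3]
n 2 d [ 0.0001  0.     -0.0277] da -0.03 yaw/row 0.003
[0.0, -0.0, 0.55]
hole [185.86169738 187.12004524]
hole [179.3244013  180.58676855]
stud 0.048 [192.15996644 193.38090452]
stud 0.08 [171.17426736 172.4069572 ]
```

View pics/b4.png

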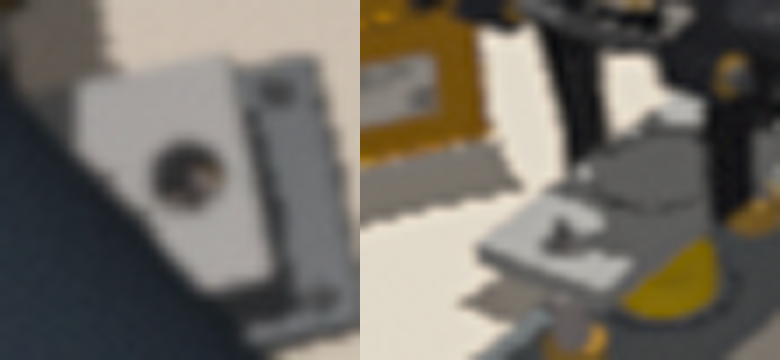

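```bash
python3 - <<'E'
from m import *
f=avg("top",6); g=avg("scene",6)
import pickle; pickle.dump((f,g),open("f3.pkl","wb"))
s=env.sense(); p=np.array(s["eef_pos"]); print(p); zt=p[2]+.0065; t=np.radians(11.73); L=np.array([-np.sin(t),np.cos(t)])
gray=lambda im: cv2.cvtColor(im,cv2.COLOR_BGR2GRAY)
r,cv=circ_blob(f,(199,182,213,197),lambda im:gray(im)<125)
for a,c in r[:2]:
    e=cv2.fitEllipse(c); q=cv(e[0]); print(a,q,np.array(e[1])/4,"meas top-rim",onz(f,*q,zt)[:2],"meas-pred",onz(f,*q,zt)[:2]-(p[:2]-.058*L))
# f0: stud profile at right stud
f0=pickle.load(open("f0.pkl","rb"))[0]
a=cv2.resize(f0["frame"][175:215,190:230],None,fx=9,fy=9,interpolation=2)
b=cv2.resize(f["frame"][175:215,190:230],None,fx=9,fy=9,interpolation=2)
for im in(a,b):
  for z in (.014,.026,.048,.08):
    q=(proj(f0,[*(np.array([.591,.196])-.058*L),z])-[190,175]+.5)*9; cv2.circle(im,tuple(int(v) for v in q),2,(0,0,255),-1)
cv2.imwrite("pics/b5.png",np.hstack([a,b]))
E
```

```text
[0.59096495 0.19601244 0.06076846]
51.34375 [205.17471218 189.01802874] [7.82605553 8.3818121 ] meas top-rim [0.6041904  0.13753533] meas-pred [ 0.00143405 -0.00168835]
11.65625 [200.08243299 194.67191505] [3.37990785 5.27240562] meas top-rim [0.59063547 0.14952031] meas-pred [-0.01212088  0.01029662]
```

View pics/b5.png

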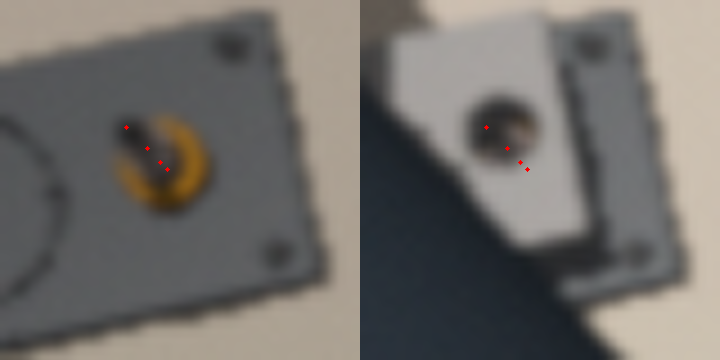

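```bash
python3 - <<'E'
from m import *
import pickle
f0,g0=pickle.load(open("f0.pkl","rb")); f,g=pickle.load(open("f3.pkl","rb"))
p=np.array([.591,.196,.0608]); t=np.radians(11.73); L=np.array([-np.sin(t),np.cos(t)])
out=[]
for im0 in (g0,g):
    im=cv2.resize(im0["frame"][212:257,180:215],None,fx=10,fy=10,interpolation=2)
    for z in (.014,.026,.048,.0623,.0675,.08):
        q=(proj(g,[*(p[:2]+.058*L),z])-[180,212]+.5)*10; cv2.circle(im,tuple(int(v) for v in q),2,(0,0,255),-1)
    th=np.linspace(0,6.28,40)
    for a in th:
        q=(proj(g,[*(p[:2]+.058*L+.0095*np.array([np.cos(a),np.sin(a)])),.0675])-[180,212]+.5)*10; cv2.circle(im,tuple(int(v) for v in q),1,(0,255,0),-1)
    out.append(im)
cv2.imwrite("pics/b6.png",np.hstack(out))
E
```

```text
(no output)
```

View pics/b6.png

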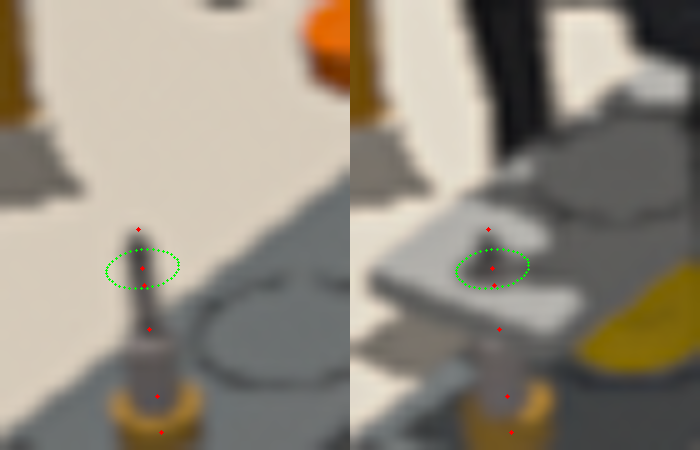

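{"op": "carry_out", "data": {
  "linear": [
    [-0.02,-0.04,0.1],
    [0,0,0.15],
    [0,0,0.1],
    [0,0,0],
    [0,0,0]
  ],
  "yaw": [0,0,0,0,0]
}}

```text
time: 19.22
eef_pos: [0.59, 0.1968, 0.0516]
ee_rot: [0.995, 0.102, -0.0, 0.0]
contact_force: [0.2, 0.0, -4.7]
grip_width: 0.705
```

{"op": "carry_out", "data": {
  "linear": [
    [0,0,0.1],
    [0,0,0.1],
    [0,0,0.1],
    [0,0,0]
  ],
  "yaw": [0,0,0,0]
}}

```text
time: 19.55
eef_pos: [0.5899, 0.1966, 0.0438]
ee_rot: [0.995, 0.102, -0.001, 0.0]
contact_force: [0.5, -0.4, -5.5]
grip_width: 0.71
```

```bash
python3 p.py .591 .196 .033 11.73; python3 -c "
from station import env;print(env.sense()['moment'])"
```

```text
t 19.55 pos [0.5899 0.1966 0.0438] jaw 11.75 tilt 0.0012 grip 0.710 F [ 0.5 -0.4 -5.5]
n 1 d [ 0.0011 -0.0006 -0.0108] da -0.02 yaw/row 0.005
[0.04, 0.03, 0.43]
[ 0.02027232 -0.0856736  -0.01988785]
```

{"op": "carry_out", "data": {
  "linear": [
    [0,0,0.1],
    [0,0,0.1],
    [0,0,0.1],
    [0,0,0.05],
    [0,0,0]
  ],
  "yaw": [0,0,0,0,0]
}}

```text
time: 19.97
eef_pos: [0.59, 0.1967, 0.0353]
ee_rot: [0.995, 0.102, -0.0, 0.0]
contact_force: [-0.5, -1.3, -4.6]
grip_width: 0.707
```

{"op": "carry_out", "data": {
  "linear": [
    [0,0,0.04],
    [0,0,0.02],
    [0,0,0]
  ],
  "yaw": [0,0,0]
}}

```text
time: 20.22
eef_pos: [0.5903, 0.1969, 0.0343]
ee_rot: [0.995, 0.102, 0.0, 0.0]
contact_force: [-0.1, -0.1, -4.8]
grip_width: 0.704
```

{"op": "carry_out", "data": {
  "linear": [
    [0,0,0.03],
    [0,0,0.02],
    [0,0,0]
  ],
  "yaw": [0,0,0]
}}

```text
time: 20.47
eef_pos: [0.5904, 0.197, 0.0336]
ee_rot: [0.995, 0.102, 0.0, 0.0]
contact_force: [-2.1, 0.2, -1.2]
grip_width: 0.705
```

Contact is beginning: the load has dropped from 4.8 to 1.2 N. I'll go a touch further and release.

{"op": "carry_out", "data": {
  "linear": [
    [0,0,0.02],
    [0,0,0]
  ],
  "yaw": [0,0]
}}

```text
time: 20.63
eef_pos: [0.5905, 0.197, 0.0335]
ee_rot: [0.995, 0.102, 0.0, 0.0]
contact_force: [-2.1, -1.3, 4.9]
grip_width: 0.706
```

{"op": "carry_out", "data": {
  "linear": [
    [0,0,0],
    [0,0,0],
    [0,0,0],
    [0,0,0],
    [0,0,0]
  ],
  "yaw": [0,0,0,0,0],
  "hand": 95
}}

```text
time: 21.05
eef_pos: [0.5905, 0.197, 0.0325]
ee_rot: [0.995, 0.102, 0.0, -0.0]
contact_force: [1.0, 0.0, -0.1]
grip_width: 0.933
```

{"op": "carry_out", "data": {
  "linear": [
    [0,0,-0.2],
    [0,0,-0.6],
    [0,0,-1],
    [0,0,-1],
    [0,0,-1],
    [0,0,-0.2]
  ],
  "yaw": [0,0,0,0,0,0]
}}

```text
time: 21.55
eef_pos: [0.5928, 0.1988, 0.1385]
ee_rot: [0.995, 0.102, 0.004, -0.001]
contact_force: [-0.1, 1.0, 1.3]
grip_width: 0.951
```

```bash
python3 p.py .6448 -.0190 .13 -20 14
```

```text
t 21.55 pos [0.5928 0.1988 0.1385] jaw 11.77 tilt 0.0090 grip 0.951 F [-0.1  1.   1.3]
n 14 d [ 0.052  -0.2178 -0.0085] da -31.77 yaw/row 0.567
[[0.02, 0.64, 0.02], [0.04, 0.64, 0.02], [0.07, 0.64, 0.02], [0.09, 0.63, 0.02], [0.12, 0.63, 0.02], [0.14, 0.62, 0.02], [0.17, 0.62, 0.02], [0.19, 0.61, 0.02], [0.22, 0.6, 0.02], [0.24, 0.59, 0.02], [0.26, 0.58, 0.02], [0.29, 0.57, 0.02], [0.31, 0.56, 0.02], [0.33, 0.55, 0.02]]
```

```bash
python3 p.py .6450 -.0195 .12 -65 20
```

```text
t 21.55 pos [0.5928 0.1988 0.1385] jaw 11.77 tilt 0.0090 grip 0.951 F [-0.1  1.   1.3]
n 20 d [ 0.0522 -0.2183 -0.0185] da -76.77 yaw/row 0.96
[[0.01, 0.45, 0.04], [0.04, 0.45, 0.04], [0.07, 0.44, 0.04], [0.1, 0.44, 0.04], [0.13, 0.43, 0.04], [0.16, 0.42, 0.04], [0.19, 0.41, 0.04], [0.21, 0.39, 0.04], [0.24, 0.38, 0.04], [0.27, 0.36, 0.04], [0.29, 0.34, 0.04], [0.31, 0.32, 0.04], [0.33, 0.3, 0.04], [0.35, 0.28, 0.04], [0.37, 0.25, 0.04], [0.39, 0.23, 0.04], [0.4, 0.2, 0.04], [0.41, 0.18, 0.04], [0.42, 0.15, 0.04], [0.43, 0.12, 0.04]]
```

{"op": "carry_out", "data": {
  "linear": [
    [0.01,0.45,0],
    [0.04,0.45,0],
    [0.07,0.44,0],
    [0.1,0.44,0],
    [0.13,0.43,0],
    [0.16,0.42,0],
    [0.19,0.41,0],
    [0.21,0.39,0]
  ],
  "yaw": [0.96,0.96,0.96,0.96,0.96,0.96,0.96,0.96],
  "hand": 68
}}

```text
time: 22.22
eef_pos: [0.6108, 0.109, 0.1331]
ee_rot: [0.986, -0.166, 0.0, -0.0]
contact_force: [0.7, -0.2, 0.2]
grip_width: 0.679
```

{"op": "carry_out", "data": {
  "linear": [
    [0.24,0.38,0],
    [0.27,0.36,0],
    [0.29,0.34,0],
    [0.31,0.32,0],
    [0.33,0.3,0],
    [0.35,0.28,0],
    [0.37,0.25,0],
    [0.39,0.23,0]
  ],
  "yaw": [0.96,0.96,0.96,0.96,0.96,0.96,0.96,0.96]
}}

```text
time: 22.88
eef_pos: [0.6319, 0.0221, 0.1331]
ee_rot: [0.907, -0.421, 0.0, -0.0]
contact_force: [0.7, -0.3, 0.1]
grip_width: 0.675
```

{"op": "carry_out", "data": {
  "linear": [
    [0.4,0.2,0.1],
    [0.41,0.18,0.3],
    [0.42,0.15,0.5],
    [0.43,0.12,0.6],
    [0,0,0.3],
    [0,0,0],
    [0,0,0]
  ],
  "yaw": [0.96,0.96,0.96,0.96,0,0,0]
}}

```text
time: 23.47
eef_pos: [0.6418, -0.0199, 0.0876]
ee_rot: [0.844, -0.537, -0.0, -0.0]
contact_force: [1.0, 1.3, 0.7]
grip_width: 0.677
```

```bash
python3 p.py .6450 -.0195 .0035 -65; python3 - <<'E'
from m import *
f=avg("top",3); g=avg("scene",3)
import pickle; pickle.dump((f,g),open("f4.pkl","wb"))
a=cv2.resize(f["frame"][140:240,130:250],None,fx=3.3,fy=3.3,interpolation=2);b=cv2.resize(g["frame"][180:280,170:290],None,fx=3.3,fy=3.3,interpolation=2)
cv2.imwrite("pics/b7.png",np.hstack([a,b]))
print(ring(f,proj(f,[.591,.196,.04]),.040,27)); print(ring(g,proj(g,[.590,.197,.04]),.040,27))
E
```

```text
t 23.47 pos [ 0.6418 -0.0199  0.0876] jaw -64.90 tilt 0.0011 grip 0.677 F [1.  1.3 0.7]
n 4 d [ 0.0032  0.0004 -0.0841] da -0.1 yaw/row 0.006
[0.01, -0.03, 0.84]
(array([0.59165417, 0.19455581]), np.float64(0.026864278974431083), np.float64(0.00020378795486562183), np.int64(69), array([183.77356972, 196.24858058]))
(array([0.58999522, 0.19624434]), np.float64(0.026466563149508446), np.float64(0.00031590711435287047), np.int64(62), array([208.25800269, 236.81217887]))
```

View pics/b7.png

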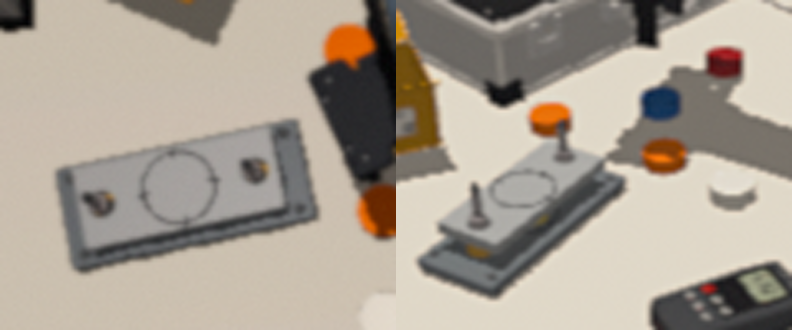

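{"op": "carry_out", "data": {
  "linear": [
    [0.04,-0.12,0.4],
    [0,0,0.9],
    [0,0,0.9],
    [0,0,0.7],
    [0,0,0.4],
    [0,0,0.06],
    [0,0,0]
  ],
  "yaw": [0,0,0,0,0,0,0]
}}

```text
time: 24.35
eef_pos: [0.6451, -0.0207, 0.003]
ee_rot: [0.843, -0.538, -0.0, 0.0]
contact_force: [-0.4, -0.6, 0.9]
grip_width: 0.68
```

{"op": "carry_out", "data": {
  "linear": [
    [0,0,0],
    [0,0,0],
    [0,0,0],
    [0,0,0],
    [0,0,0]
  ],
  "yaw": [0,0,0,0,0],
  "hand": 20
}}

```text
time: 24.77
eef_pos: [0.6457, -0.0208, 0.0045]
ee_rot: [0.843, -0.538, 0.001, -0.0]
contact_force: [-0.6, 0.1, 3.3]
grip_width: 0.452
```

```bash
python3 p.py .6450 -.0195 .0035 -65
```

```text
t 24.77 pos [ 0.6457 -0.0208  0.0045] jaw -65.05 tilt 0.0014 grip 0.452 F [-0.6  0.1  3.3]
n 1 d [-0.0007  0.0013 -0.001 ] da 0.05 yaw/row -0.013
[-0.06, 0.01, 0.04]
```

{"op": "carry_out", "data": {
  "linear": [
    [0,0,-0.5],
    [0,0,-1],
    [0,0,-1],
    [0,0,-1],
    [0,0,-1],
    [0,0,-0.6],
    [0,0,0]
  ],
  "yaw": [0,0,0,0,0,0,0]
}}

```text
time: 25.35
eef_pos: [0.6479, -0.0206, 0.1362]
ee_rot: [0.843, -0.538, 0.004, -0.002]
contact_force: [1.0, 0.1, -0.1]
grip_width: 0.45
```

```bash
python3 p.py .5905 .1965 .135 11.75 22
```

```text
t 25.35 pos [ 0.6479 -0.0206  0.1362] jaw -65.05 tilt 0.0086 grip 0.450 F [ 1.   0.1 -0.1]
n 22 d [-0.0574  0.2171 -0.0012] da 76.8 yaw/row -0.873
[[-0.4, -0.07, 0.0], [-0.4, -0.1, 0.0], [-0.39, -0.12, 0.0], [-0.38, -0.14, 0.0], [-0.37, -0.17, 0.0], [-0.36, -0.19, 0.0], [-0.35, -0.21, 0.0], [-0.34, -0.23, 0.0], [-0.32, -0.25, 0.0], [-0.31, -0.27, 0.0], [-0.29, -0.29, 0.0], [-0.27, -0.31, 0.0], [-0.25, -0.32, 0.0], [-0.23, -0.34, 0.0], [-0.21, -0.35, 0.0], [-0.19, -0.36, 0.0], [-0.17, -0.37, 0.0], [-0.14, -0.38, 0.0], [-0.12, -0.39, 0.0], [-0.1, -0.4, 0.0], [-0.07, -0.4, 0.0], [-0.05, -0.41, 0.0]]
```

{"op": "carry_out", "data": {
  "linear": [
    [-0.4,-0.07,0],
    [-0.4,-0.1,0],
    [-0.39,-0.12,0],
    [-0.38,-0.14,0],
    [-0.37,-0.17,0],
    [-0.36,-0.19,0],
    [-0.35,-0.21,0],
    [-0.34,-0.23,0]
  ],
  "yaw": [-0.87,-0.87,-0.87,-0.87,-0.87,-0.87,-0.87,-0.87]
}}

```text
time: 26.02
eef_pos: [0.6235, 0.0584, 0.1303]
ee_rot: [0.948, -0.318, -0.001, 0.0]
contact_force: [1.8, -0.1, -0.9]
grip_width: 0.45
```

{"op": "carry_out", "data": {
  "linear": [
    [-0.32,-0.25,0],
    [-0.31,-0.27,0],
    [-0.29,-0.29,0],
    [-0.27,-0.31,0],
    [-0.25,-0.32,0],
    [-0.23,-0.34,0],
    [-0.21,-0.35,0],
    [-0.19,-0.36,0]
  ],
  "yaw": [-0.87,-0.87,-0.87,-0.87,-0.87,-0.87,-0.87,-0.87]
}}

```text
time: 26.68
eef_pos: [0.6028, 0.1373, 0.1303]
ee_rot: [0.997, -0.08, -0.001, 0.0]
contact_force: [-0.5, -0.2, -0.2]
grip_width: 0.448
```

{"op": "carry_out", "data": {
  "linear": [
    [-0.17,-0.37,0],
    [-0.14,-0.38,0],
    [-0.12,-0.39,0],
    [-0.1,-0.4,0],
    [-0.07,-0.4,0],
    [-0.05,-0.41,0],
    [0,0,0],
    [0,0,0]
  ],
  "yaw": [-0.88,-0.88,-0.88,-0.88,-0.88,-0.88,0,0]
}}

```text
time: 27.35
eef_pos: [0.5873, 0.1965, 0.1305]
ee_rot: [0.995, 0.102, -0.001, 0.0]
contact_force: [0.3, -0.9, -1.2]
grip_width: 0.446
```

```bash
python3 p.py .5905 .1965 .050 11.75
```

```text
t 27.35 pos [0.5873 0.1965 0.1305] jaw 11.74 tilt 0.0011 grip 0.446 F [ 0.3 -0.9 -1.2]
n 4 d [ 0.0032  0.     -0.0805] da 0.01 yaw/row -0.001
[0.03, 0.01, 0.8]
```

{"op": "carry_out", "data": {
  "linear": [
    [0.13,0.03,0.5],
    [0,0,0.8],
    [0,0,0.8],
    [0,0,0.7],
    [0,0,0.3],
    [0,0,0.1],
    [0,0,0],
    [0,0,0]
  ],
  "yaw": [0,0,0,0,0,0,0,0]
}}

```text
time: 28.02
eef_pos: [0.5919, 0.1964, 0.0516]
ee_rot: [0.995, 0.102, 0.001, -0.0]
contact_force: [-0.2, 0.0, -0.4]
grip_width: 0.45
```

{"op": "carry_out", "data": {
  "linear": [
    [0,0,0.05],
    [0,0,0.02],
    [0,0,0]
  ],
  "yaw": [0,0,0]
}}

```text
time: 28.27
eef_pos: [0.5916, 0.1965, 0.0499]
ee_rot: [0.995, 0.102, 0.001, -0.0]
contact_force: [-0.3, -0.9, -0.5]
grip_width: 0.45
```

{"op": "carry_out", "data": {
  "linear": [
    [-0.03,0,0.06],
    [0,0,0.06],
    [0,0,0.03],
    [0,0,0]
  ],
  "yaw": [0,0,0,0]
}}

```text
time: 28.6
eef_pos: [0.5903, 0.1961, 0.0453]
ee_rot: [0.995, 0.102, -0.0, 0.0]
contact_force: [0.6, 0.5, -1.0]
grip_width: 0.453
```

{"op": "carry_out", "data": {
  "linear": [
    [0,0,0.03],
    [0,0,0.02],
    [0,0,0]
  ],
  "yaw": [0,0,0]
}}

```text
time: 28.85
eef_pos: [0.5905, 0.1962, 0.0445]
ee_rot: [0.995, 0.102, 0.0, 0.0]
contact_force: [0.1, 0.2, -0.1]
grip_width: 0.453
```

{"op": "carry_out", "data": {
  "linear": [
    [0,0,0.02],
    [0,0,0.01],
    [0,0,0]
  ],
  "yaw": [0,0,0]
}}

```text
time: 29.1
eef_pos: [0.5905, 0.1962, 0.0444]
ee_rot: [0.995, 0.102, 0.0, 0.0]
contact_force: [-2.6, -1.2, 5.4]
grip_width: 0.449
```

The disc is down, with 5.4 N of upward contact. Releasing and lifting.

{"op": "carry_out", "data": {
  "linear": [
    [0,0,0],
    [0,0,0],
    [0,0,0],
    [0,0,0]
  ],
  "yaw": [0,0,0,0],
  "hand": 70
}}

```text
time: 29.43
eef_pos: [0.5904, 0.1961, 0.0433]
ee_rot: [0.995, 0.102, -0.0, 0.0]
contact_force: [0.3, 0.4, -1.2]
grip_width: 0.653
```

{"op": "carry_out", "data": {
  "linear": [
    [0,0,-0.2],
    [0,0,-0.6],
    [0,0,-1],
    [0,0,-1],
    [0,0,-0.6],
    [0,0,0]
  ],
  "yaw": [0,0,0,0,0,0]
}}

```text
time: 29.93
eef_pos: [0.5929, 0.1979, 0.1338]
ee_rot: [0.995, 0.102, 0.004, -0.001]
contact_force: [-0.4, 1.1, 0.7]
grip_width: 0.7
```

```bash
python3 p.py .4663 -.2597 .13 73.4 22
```

```text
t 29.93 pos [0.5929 0.1979 0.1338] jaw 11.75 tilt 0.0086 grip 0.700 F [-0.4  1.1  0.7]
n 22 d [-0.1266 -0.4576 -0.0038] da 61.65 yaw/row -0.701
[[-0.39, 0.77, 0.01], [-0.43, 0.75, 0.01], [-0.47, 0.73, 0.01], [-0.5, 0.7, 0.01], [-0.54, 0.68, 0.01], [-0.57, 0.65, 0.01], [-0.6, 0.62, 0.01], [-0.63, 0.59, 0.01], [-0.66, 0.56, 0.01], [-0.68, 0.53, 0.01], [-0.71, 0.49, 0.01], [-0.73, 0.46, 0.01], [-0.75, 0.42, 0.01], [-0.77, 0.38, 0.01], [-0.79, 0.34, 0.01], [-0.81, 0.31, 0.01], [-0.82, 0.27, 0.01], [-0.83, 0.23, 0.01], [-0.84, 0.18, 0.01], [-0.85, 0.14, 0.01], [-0.86, 0.1, 0.01], [-0.86, 0.06, 0.01]]
```

{"op": "carry_out", "data": {
  "linear": [
    [-0.39,0.77,0],
    [-0.43,0.75,0],
    [-0.47,0.73,0],
    [-0.5,0.7,0],
    [-0.54,0.68,0],
    [-0.57,0.65,0],
    [-0.6,0.62,0],
    [-0.63,0.59,0]
  ],
  "yaw": [-0.7,-0.7,-0.7,-0.7,-0.7,-0.7,-0.7,-0.7],
  "hand": 100
}}

```text
time: 30.6
eef_pos: [0.5439, 0.0285, 0.1286]
ee_rot: [0.956, 0.295, -0.0, 0.0]
contact_force: [-0.4, 0.8, -0.5]
grip_width: 0.996
```

{"op": "carry_out", "data": {
  "linear": [
    [-0.66,0.56,0],
    [-0.68,0.53,0],
    [-0.71,0.49,0],
    [-0.73,0.46,0],
    [-0.75,0.42,0],
    [-0.77,0.38,0],
    [-0.79,0.34,0],
    [-0.81,0.31,0]
  ],
  "yaw": [-0.7,-0.7,-0.7,-0.7,-0.7,-0.7,-0.7,-0.7]
}}

```text
time: 31.27
eef_pos: [0.498, -0.1377, 0.1286]
ee_rot: [0.88, 0.475, -0.0, 0.0]
contact_force: [0.3, -0.5, 0.4]
grip_width: 1.002
```

{"op": "carry_out", "data": {
  "linear": [
    [-0.82,0.27,0],
    [-0.83,0.23,0],
    [-0.84,0.18,0],
    [-0.85,0.14,0],
    [-0.86,0.1,0],
    [-0.86,0.06,0],
    [0,0,0],
    [0,0,0]
  ],
  "yaw": [-0.7,-0.7,-0.7,-0.7,-0.7,-0.7,0,0]
}}

```text
time: 31.93
eef_pos: [0.4634, -0.2626, 0.1283]
ee_rot: [0.803, 0.596, -0.0, -0.0]
contact_force: [0.7, 0.3, 0.6]
grip_width: 1.0
```

```bash
python3 p.py .4663 -.2597 .0035 73.4; python3 - <<'E'
from m import *
f=avg("top",3); g=avg("scene",3)
import pickle; pickle.dump((f,g),open("f5.pkl","wb"))
a=cv2.resize(f["frame"][140:240,130:250],None,fx=3.3,fy=3.3,interpolation=2);b=cv2.resize(g["frame"][160:260,170:290],None,fx=3.3,fy=3.3,interpolation=2)
cv2.imwrite("pics/c1.png",np.hstack([a,b]))
r,cv=circ_blob(f,(168,178,205,218),lambda im:(hsv(im)[...,0]>90)&(hsv(im)[...,1]>115)&(hsv(im)[...,2]>50))
a,c=r[0]; e=cv2.fitEllipse(c); p=cv(e[0]); print(a,p.round(1),onz(f,*p,.056).round(4))
E
```

```text
t 31.93 pos [ 0.4634 -0.2626  0.1283] jaw 73.15 tilt 0.0006 grip 1.000 F [0.7 0.3 0.6]
n 5 d [ 0.0029  0.0029 -0.1248] da 0.25 yaw/row -0.013
[0.03, 0.02, 1.0]
208.21875 [182.2 195.8] [0.5902 0.1948 0.056 ]
```

View pics/c1.png

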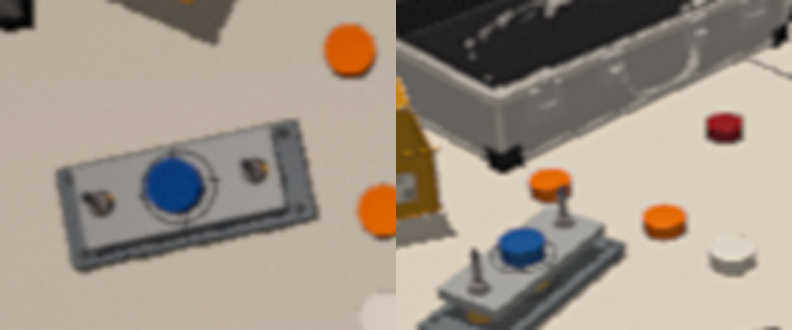

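{"op": "carry_out", "data": {
  "linear": [
    [0.14,0.08,0.6],
    [0,0,1],
    [0,0,1],
    [0,0,1],
    [0,0,0.8],
    [0,0,0.45],
    [0,0,0.1],
    [0,0,0]
  ],
  "yaw": [-0.06,0,0,0,0,0,0,0]
}}

```text
time: 32.9
eef_pos: [0.467, -0.2578, 0.0041]
ee_rot: [0.8, 0.599, -0.0, -0.001]
contact_force: [0.6, -0.3, 0.6]
grip_width: 1.001
```

{"op": "carry_out", "data": {
  "linear": [
    [0,0,0.04],
    [0,0,0]
  ],
  "yaw": [0,0]
}}

```text
time: 33.07
eef_pos: [0.4679, -0.2588, 0.0048]
ee_rot: [0.801, 0.599, 0.0, 0.001]
contact_force: [-0.2, 0.9, -0.3]
grip_width: 0.998
```

```bash
python3 p.py .4663 -.2597 .0035 73.4
```

```text
t 33.07 pos [ 0.4679 -0.2588  0.0048] jaw 73.61 tilt 0.0021 grip 0.998 F [-0.2  0.9 -0.3]
n 1 d [-0.0016 -0.0009 -0.0013] da -0.21 yaw/row 0.051
[-0.05, -0.05, 0.05]
```

{"op": "carry_out", "data": {
  "linear": [
    [-0.05,-0.05,0.02],
    [0,0,0],
    [0,0,0]
  ],
  "yaw": [0.04,0,0]
}}

```text
time: 33.32
eef_pos: [0.4655, -0.2598, 0.0038]
ee_rot: [0.802, 0.598, 0.0, 0.001]
contact_force: [-0.5, 0.2, -0.2]
grip_width: 0.999
```

{"op": "carry_out", "data": {
  "linear": [
    [0,0,0],
    [0,0,0],
    [0,0,0],
    [0,0,0],
    [0,0,0]
  ],
  "yaw": [0,0,0,0,0],
  "hand": 45
}}

```text
time: 33.73
eef_pos: [0.4656, -0.2591, 0.0033]
ee_rot: [0.802, 0.598, 0.0, -0.0]
contact_force: [0.7, -0.8, 1.0]
grip_width: 0.709
```

```bash
python3 p.py .4663 -.2597 .0035 73.4
```

```text
t 33.73 pos [ 0.4656 -0.2591  0.0033] jaw 73.44 tilt 0.0005 grip 0.709 F [ 0.7 -0.8  1. ]
n 1 d [ 0.0007 -0.0006  0.0002] da -0.04 yaw/row 0.01
[-0.01, 0.03, -0.01]
```

{"op": "carry_out", "data": {
  "linear": [
    [0,0,-0.3],
    [0,0,-0.6],
    [0,0,-0.9],
    [0,0,-1],
    [0,0,-1],
    [0,0,-1],
    [0,0,-0.4],
    [0,0,0]
  ],
  "yaw": [0,0,0,0,0,0,0,0]
}}

```text
time: 34.4
eef_pos: [0.4664, -0.2598, 0.1352]
ee_rot: [0.802, 0.598, 0.001, 0.002]
contact_force: [-0.2, -0.0, -5.9]
grip_width: 0.707
```

```bash
python3 p.py .5915 .1965 .135 11.75 24
```

```text
t 34.40 pos [ 0.4664 -0.2598  0.1352] jaw 73.42 tilt 0.0039 grip 0.707 F [-0.2 -0.  -5.9]
n 24 d [ 1.251e-01  4.563e-01 -2.000e-04] da -61.67 yaw/row 0.642
[[0.79, -0.02, 0.0], [0.79, -0.05, 0.0], [0.78, -0.09, 0.0], [0.78, -0.12, 0.0], [0.77, -0.16, 0.0], [0.76, -0.19, 0.0], [0.76, -0.23, 0.0], [0.74, -0.26, 0.0], [0.73, -0.29, 0.0], [0.72, -0.33, 0.0], [0.7, -0.36, 0.0], [0.69, -0.39, 0.0], [0.67, -0.42, 0.0], [0.65, -0.45, 0.0], [0.63, -0.48, 0.0], [0.61, -0.5, 0.0], [0.58, -0.53, 0.0], [0.56, -0.56, 0.0], [0.53, -0.58, 0.0], [0.51, -0.6, 0.0], [0.48, -0.63, 0.0], [0.45, -0.65, 0.0], [0.42, -0.67, 0.0], [0.39, -0.69, 0.0]]
```

{"op": "carry_out", "data": {
  "linear": [
    [0.79,-0.02,0],
    [0.79,-0.05,0],
    [0.78,-0.09,0],
    [0.78,-0.12,0],
    [0.77,-0.16,0],
    [0.76,-0.19,0],
    [0.76,-0.23,0],
    [0.74,-0.26,0]
  ],
  "yaw": [0.64,0.64,0.64,0.64,0.64,0.64,0.64,0.64]
}}

```text
time: 35.07
eef_pos: [0.5052, -0.1065, 0.1311]
ee_rot: [0.896, 0.445, -0.002, -0.001]
contact_force: [0.2, -0.1, -6.0]
grip_width: 0.709
```

{"op": "carry_out", "data": {
  "linear": [
    [0.73,-0.29,0],
    [0.72,-0.33,0],
    [0.7,-0.36,0],
    [0.69,-0.39,0],
    [0.67,-0.42,0],
    [0.65,-0.45,0],
    [0.63,-0.48,0],
    [0.61,-0.5,0]
  ],
  "yaw": [0.64,0.64,0.64,0.64,0.64,0.64,0.64,0.64]
}}

```text
time: 35.73
eef_pos: [0.5467, 0.0455, 0.1309]
ee_rot: [0.96, 0.279, -0.002, -0.0]
contact_force: [-0.0, -0.3, -6.3]
grip_width: 0.707
```

{"op": "carry_out", "data": {
  "linear": [
    [0.58,-0.53,0],
    [0.56,-0.56,0],
    [0.53,-0.58,0],
    [0.51,-0.6,0],
    [0.48,-0.63,0],
    [0.45,-0.65,0],
    [0.42,-0.67,0],
    [0.39,-0.69,0]
  ],
  "yaw": [0.64,0.64,0.64,0.64,0.64,0.64,0.64,0.65]
}}

```text
time: 36.4
eef_pos: [0.588, 0.1975, 0.1303]
ee_rot: [0.995, 0.103, -0.002, 0.001]
contact_force: [-0.1, -0.6, -6.4]
grip_width: 0.705
```

{"op": "carry_out", "data": {
  "linear": [
    [0,0,0],
    [0,0,0],
    [0,0,0]
  ],
  "yaw": [0,0,0]
}}

```text
time: 36.65
eef_pos: [0.5882, 0.1963, 0.131]
ee_rot: [0.995, 0.104, -0.002, 0.001]
contact_force: [-0.5, -0.8, -6.8]
grip_width: 0.705
```

```bash
python3 p.py .590 .1975 .092 11.75
```

```text
t 36.65 pos [0.5882 0.1963 0.131 ] jaw 11.99 tilt 0.0045 grip 0.705 F [-0.5 -0.8 -6.8]
n 2 d [ 0.0018  0.0012 -0.039 ] da -0.24 yaw/row 0.03
[0.04, -0.02, 0.78]
```

{"op": "carry_out", "data": {
  "linear": [
    [0.09,-0.03,0.4],
    [0,0,0.6],
    [0,0,0.4],
    [0,0,0.1],
    [0,0,0],
    [0,0,0],
    [0,0,0]
  ],
  "yaw": [0.06,0,0,0,0,0,0]
}}

```text
time: 37.23
eef_pos: [0.592, 0.199, 0.0965]
ee_rot: [0.995, 0.102, 0.001, -0.0]
contact_force: [0.7, -0.3, -5.9]
grip_width: 0.704
```

```bash
python3 p.py .5904 .1974 .06 11.75; cat > v.py <<'E'
from m import *
import pickle,sys
f0,g0=pickle.load(open("f0.pkl","rb"))
f=avg("top",4); g=avg("scene",4); pickle.dump((f,g),open(sys.argv[1]+".pkl","wb"))
s=env.sense(); p=np.array(s["eef_pos"])
t=np.radians(11.75); L=np.array([-np.sin(t),np.cos(t)]); pc=p[:2]-.0008*L; fx=np.array([.5906,.1966])
def draw(F,x0,y0,w,h,S,sg):
    im=cv2.resize(F["frame"][y0:y0+h,x0:x0+w],None,fx=S,fy=S,interpolation=2)
    for z in (.048,.08):
        q=(proj(F,[*(fx+sg*.058*L),z])-[x0,y0]+.5)*S; cv2.circle(im,tuple(int(v) for v in q),2,(0,0,255),-1)
    for a in np.linspace(0,6.28,24):
        q=(proj(F,[*(pc+sg*.058*L+.006*np.array([np.cos(a),np.sin(a)])),p[2]+.0067])-[x0,y0]+.5)*S; cv2.circle(im,tuple(int(v) for v in q),1,(0,255,0),-1)
    return im
A=np.hstack([draw(F,190,175,36,30,10,-1) for F in (f0,f)]); B=np.hstack([draw(F,180,200,36,30,10,1) for F in (g0,g)])
cv2.imwrite("pics/%s.png"%sys.argv[1],np.vstack([A,B])[:600])
E
python3 v.py d1
```

```text
t 37.23 pos [0.592  0.199  0.0965] jaw 11.70 tilt 0.0014 grip 0.704 F [ 0.7 -0.3 -5.9]
n 2 d [-0.0016 -0.0016 -0.0365] da 0.05 yaw/row -0.006
[-0.04, 0.02, 0.73]
```

View pics/d1.png

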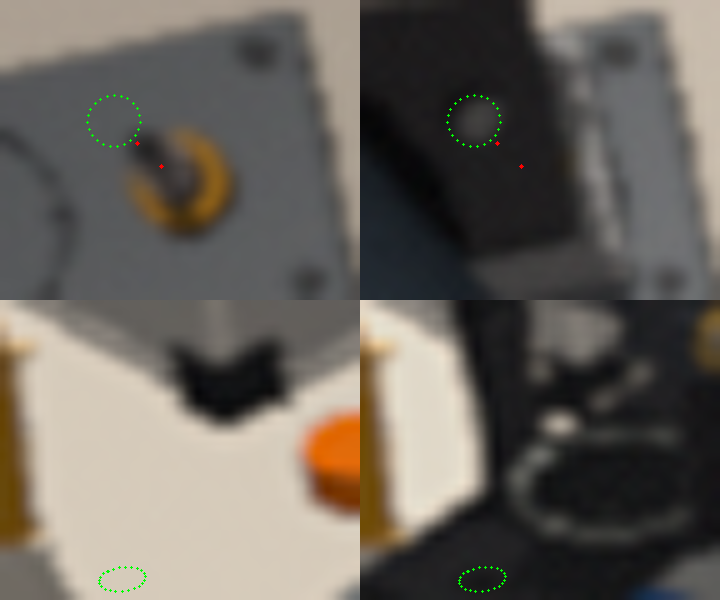

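{"op": "carry_out", "data": {
  "linear": [
    [-0.07,0.05,0.1],
    [0,0,0.1],
    [0,0,0.1],
    [0,0,0],
    [0,0,0],
    [0,0,0]
  ],
  "yaw": [0,0,0,0,0,0]
}}

```text
time: 38.13
eef_pos: [0.5901, 0.1973, 0.0882]
ee_rot: [0.995, 0.102, 0.0, -0.0]
contact_force: [-0.7, -0.1, -6.4]
grip_width: 0.706
```

```bash
python3 p.py .5904 .1974 .06 11.75; python3 v.py d2
```

```text
t 38.13 pos [0.5901 0.1973 0.0882] jaw 11.72 tilt 0.0000 grip 0.706 F [-0.7 -0.1 -6.4]
n 2 d [ 0.0003  0.0001 -0.0282] da 0.03 yaw/row -0.004
[0.01, -0.0, 0.56]
```

View pics/d2.png

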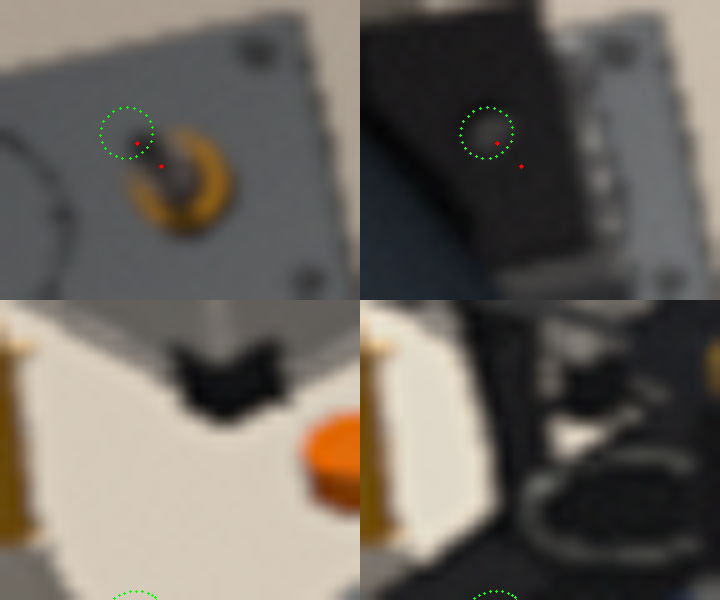

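{"op": "carry_out", "data": {
  "linear": [
    [0,0,0.08],
    [0,0,0.1],
    [0,0,0.1],
    [0,0,0.1],
    [0,0,0]
  ],
  "yaw": [0,0,0,0,0]
}}

```text
time: 38.95
eef_pos: [0.5896, 0.1969, 0.0779]
ee_rot: [0.995, 0.102, -0.001, 0.0]
contact_force: [-0.6, 0.7, -6.7]
grip_width: 0.705
```

```bash
python3 p.py .5904 .1974 .06 11.75; python3 -c "
from station import env;print(env.sense()['moment'])"
```

```text
t 38.95 pos [0.5896 0.1969 0.0779] jaw 11.72 tilt 0.0014 grip 0.705 F [-0.6  0.7 -6.7]
n 1 d [ 0.0008  0.0005 -0.0179] da 0.03 yaw/row -0.008
[0.04, -0.01, 0.72]
[ 0.01353699 -0.09537338  0.03365636]
```

{"op": "carry_out", "data": {
  "linear": [
    [0,0,0.1],
    [0,0,0.1],
    [0,0,0.1],
    [0,0,0],
    [0,0,0]
  ],
  "yaw": [0,0,0,0,0]
}}

```text
time: 39.37
eef_pos: [0.5899, 0.1971, 0.071]
ee_rot: [0.995, 0.102, -0.0, 0.0]
contact_force: [0.2, 0.5, -6.6]
grip_width: 0.71
```

```bash
python3 p.py .5904 .1974 .06 11.75; python3 v.py d3
```

```text
t 39.37 pos [0.5899 0.1971 0.071 ] jaw 11.72 tilt 0.0004 grip 0.710 F [ 0.2  0.5 -6.6]
n 1 d [ 0.0005  0.0003 -0.011 ] da 0.03 yaw/row -0.009
[0.02, -0.01, 0.44]
```

View pics/d3.png

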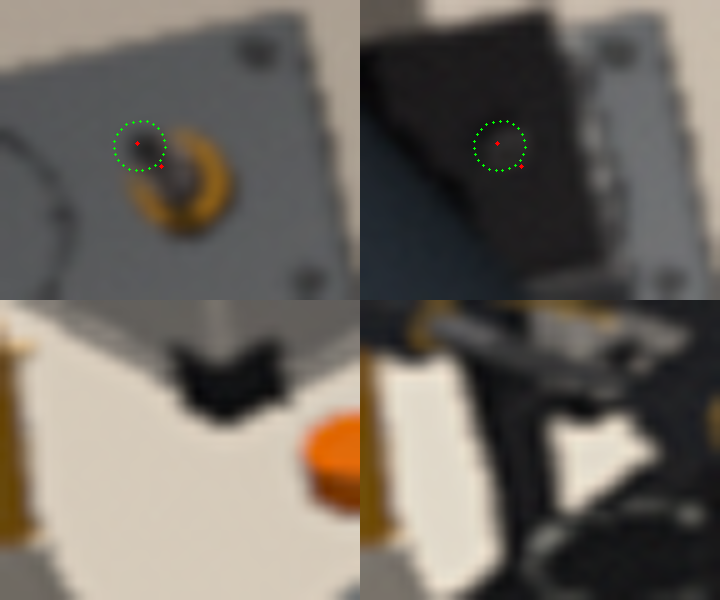

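{"op": "carry_out", "data": {
  "linear": [
    [0.02,0,0.1],
    [0,0,0.1],
    [0,0,0.1],
    [0,0,0],
    [0,0,0]
  ],
  "yaw": [0,0,0,0,0]
}}

```text
time: 40.18
eef_pos: [0.5903, 0.1972, 0.0634]
ee_rot: [0.995, 0.102, -0.0, 0.0]
contact_force: [-0.7, -1.1, -5.7]
grip_width: 0.705
```

{"op": "carry_out", "data": {
  "linear": [
    [0,0,0.05],
    [0,0,0.04],
    [0,0,0]
  ],
  "yaw": [0,0,0]
}}

```text
time: 40.43
eef_pos: [0.5904, 0.1972, 0.0613]
ee_rot: [0.995, 0.102, -0.0, 0.0]
contact_force: [0.6, -0.0, -5.9]
grip_width: 0.701
```

{"op": "carry_out", "data": {
  "linear": [
    [0,0,0.03],
    [0,0,0.02],
    [0,0,0]
  ],
  "yaw": [0,0,0]
}}

```text
time: 40.68
eef_pos: [0.5905, 0.1973, 0.0602]
ee_rot: [0.995, 0.102, -0.0, 0.0]
contact_force: [0.9, 0.0, -6.1]
grip_width: 0.709
```

{"op": "carry_out", "data": {
  "linear": [
    [0,0,0.03],
    [0,0,0.01],
    [0,0,0]
  ],
  "yaw": [0,0,0]
}}

```text
time: 40.93
eef_pos: [0.5906, 0.1973, 0.0594]
ee_rot: [0.995, 0.102, 0.0, 0.0]
contact_force: [-0.0, -0.5, -6.0]
grip_width: 0.708
```

{"op": "carry_out", "data": {
  "linear": [
    [0,0,0.02],
    [0,0,0.01],
    [0,0,0]
  ],
  "yaw": [0,0,0]
}}

```text
time: 41.18
eef_pos: [0.5906, 0.1973, 0.0593]
ee_rot: [0.995, 0.102, 0.0, 0.0]
contact_force: [-2.0, -1.0, 2.2]
grip_width: 0.71
```

The plate is seated: the force has gone from -6 to +2 N at the expected height. Releasing and retreating.

{"op": "carry_out", "data": {
  "linear": [
    [0,0,0],
    [0,0,0],
    [0,0,0],
    [0,0,0],
    [0,0,0]
  ],
  "yaw": [0,0,0,0,0],
  "hand": 95
}}

```text
time: 41.6
eef_pos: [0.5909, 0.1975, 0.0587]
ee_rot: [0.995, 0.102, 0.0, -0.0]
contact_force: [0.3, -0.3, -0.3]
grip_width: 0.93
```

{"op": "carry_out", "data": {
  "linear": [
    [0,0,-0.2],
    [0,0,-0.6],
    [0,0,-1],
    [0,0,-1],
    [0,0,-1],
    [0,0,-0.6],
    [0,0,0]
  ],
  "yaw": [0,0,0,0,0,0,0]
}}

```text
time: 42.18
eef_pos: [0.5926, 0.1988, 0.173]
ee_rot: [0.995, 0.102, 0.004, -0.001]
contact_force: [-0.3, 0.8, -0.2]
grip_width: 0.948
```

{"op": "carry_out", "data": {
  "linear": [
    [0,0.8,0],
    [0,0.8,0],
    [0,0.8,0],
    [0,0.8,0],
    [0,0.8,0],
    [0,0.8,0],
    [0,0.8,0],
    [0,0.8,0]
  ],
  "yaw": [0,0,0,0,0,0,0,0]
}}

```text
time: 42.85
eef_pos: [0.6226, 0.0395, 0.1677]
ee_rot: [0.995, 0.102, -0.001, 0.0]
contact_force: [-0.6, 0.6, -0.1]
grip_width: 0.951
```

{"op": "carry_out", "data": {
  "linear": [
    [0,0.8,0],
    [0,0.8,0],
    [0,0.8,0],
    [0,0.8,0],
    [0,0,0]
  ],
  "yaw": [0,0,0,0,0]
}}

```text
time: 43.27
eef_pos: [0.6395, -0.0439, 0.1671]
ee_rot: [0.995, 0.099, -0.001, 0.002]
contact_force: [0.2, -0.5, -0.4]
grip_width: 0.949
```

```bash
python3 - <<'E'
from m import *
f=avg("top",4); g=avg("scene",4)
a=cv2.resize(f["frame"][140:240,130:250],None,fx=3.3,fy=3.3,interpolation=2);b=cv2.resize(g["frame"][160:260,170:290],None,fx=3.3,fy=3.3,interpolation=2)
cv2.imwrite("pics/e1.png",np.hstack([a,b]))
for n,F in(("top",f),("scene",g)): print(n,ring(F,proj(F,[.5905,.1965,.066]),.066,27,True)[:4])
r,cv=circ_blob(f,(296,157,326,187),lambda im:(hsv(im)[...,1]>115)&(hsv(im)[...,2]>50))
if r: print("red",cv(cv2.fitEllipse(r[0][1])[0]))
E
```

```text
top (array([0.59134183, 0.19583465]), np.float64(0.02671432352605247), np.float64(0.00021136478556749679), np.int64(68))
scene (array([0.59049165, 0.19689385]), np.float64(0.02612881781761049), np.float64(0.0003134013919110654), np.int64(48))
```

View pics/e1.png

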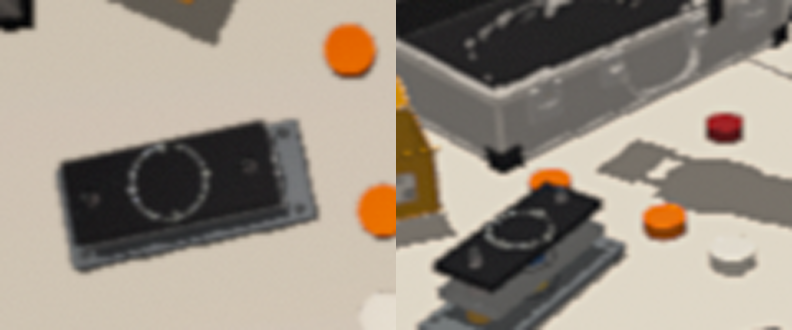

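```bash
python3 -c "
from station import env
print(env.job_done())"
```

```text
the job is handed in; nothing more can be done
None
```

The fixture is loaded in the order you gave: yellow disc, bright plate, blue disc, black plate. I handed the job in at about 43.5 s of the 125 s allowed. No verdict is reported back.

- **Setting down:** I lowered every part slowly and released it only once the wrist force showed contact. The highest upward force I read was 5.4 N. Both plates went over the studs without any side load.
- **Black plate:** its circle measured (0.5913, 0.1958) m in the top view and (0.5905, 0.1969) m in the scene view. The fixture's circle measured (0.5911, 0.1960) m and (0.5898, 0.1974) m in the same views, so it is within about 1 mm of centre.
- **Lower parts:** after each was set down, the top view put the yellow disc within about 1 mm of the fixture's centre, and the bright plate and blue disc within about 1.5 mm. I did not measure these again after the black plate covered them.
- **Disagreements:** the two views differ by about 1–2 mm, in line with the stated calibration. The scene-view fit of the yellow disc was about 12 mm off in the top-face plane and 3 mm in a mid-height plane. I took that as the visible side of the disc distorting the fit and did not follow it up.
- **Not confirmed:** my last position check on the red disc found nothing, so it gave no number. In the final scene picture the red disc looks where it was. I did not measure the green disc or the instruments at the end, but the arm was never lowered next to them.

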